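# Dock the crate on the tilted test stand and seat the encoder module

## Task

On the encoder test bench, push the black crate up the sloping stand, sliding it and not lifting it off, until its lower end drops behind the lip and it lies flat on the deck of the stand. Then pick up the encoder interface module (the grey box with the screw-terminal nose) and gently seat it flat and square at the bottom of the matching pocket in the docked crate, its nose uphill, and let go. Leave the other things on the bench where they are.

Things in the scene. Friction and masses are not known exactly. Their poses are not given: they have to be found in the camera images.
- stand: Fixed tilted stand, aluminium deck 375 x 184 mm sloping 24 degrees. Frame in the deck: x up the slope, y across, z square off it. Origin on the bare deck, mid-width, at the foot of the lip, 90 mm above the bench. Below it (x -205 to 0, y within 75 mm) lies a white slide plate 10 mm thick, the ramp (top at z = 10); its square upper edge at x = 0 is the lip, a 10 mm step down to the bare deck.
- seat (a point): Centre of the crate's seat on the bare deck, at x = 81 mm of the stand, same axes. The seat runs from the lip (x = 0) to a head stop (face at x = 162 mm, 30 mm high) between side guides 24 mm high with inner faces at y = +-71 mm, flaring below x = 57 mm to +-81 mm at the lip. The crate has 12 mm of play along it, 6 mm at each side; docked, its lower end face is at x = 0 to 12 mm.
- carrier_mid (a point): Centre (18 mm above the underside) of the black plastic crate: 150 mm long (x, up the slope), 130 wide (y), 36 high (z), about 0.5 to 0.8 kg. It starts below the lip on the white slide plate, held there by friction, up to 4 degrees askew. Past the lip, its end may hang by friction on the pusher until that backs off. In the rim a flat grey nest plate, top 34 mm above the underside, has the pocket.
- pocket (a point): Point on the floor of the crate's pocket, 22 mm above the crate's underside, 8 mm to -x of its centre, same axes as the crate. The pocket is 12 mm deep, 94 x 64 mm (x, y) centred here, with a narrower recess 48 mm wide on its +x side, running from x = 47 to 63 mm, for the nose. Seated, the module's centre is 20 mm above this point (z), its x along the crate's x.
- module_mid (a point): Centre of the module's housing, half-way up. Grey plastic box 90 mm long (x), 60 wide (y), 40 high, lowest 6 mm drawn in by 2 mm all round, with a screw-terminal nose (16 mm long, 42 wide, 2 to 28 mm above the underside) on its +x end; about 0.22 kg. Starts flat on the bench. 2 mm of play each side in the pocket; seated it stands 26 mm above the crate's rim and can be held across its 60 mm width.
- encoder_mid (a point): Bystander: round rotary encoder, 58 mm across, 53 mm high, point half-way up. Leave it.
- multimeter_mid (a point): Bystander: hand multimeter lying flat, 175 x 82 x 39 mm, point at its centre. Leave it.
- brick_mid (a point): Bystander: black power brick without any nose, 104 x 52 x 30 mm, point at its centre. Leave it.
- screwdriver_grip (a point): Bystander: screwdriver 190 mm long lying on the bench, point on its handle. Leave it.
- spool: Bystander: spool of solder, 62 mm across, 48 mm high, origin at the centre of its underside. Leave it.
- bottle: Bystander: white bottle, 56 mm across, 145 mm high, origin at the centre of its underside. Leave it.
Things that resemble listed ones, but are neither listed nor needed, are in the scene too. Leave any red look-alike of the part that bears module_mid alone.

How it is judged:
On the way:
1. the crate lies flat on the deck behind the lip while the module is still away from it (z of carrier_mid in the frame of stand between 0.0145 and 0.0215 m and x of carrier_mid in the frame of stand between 0.071 and 0.091 m and angle between the z axis of carrier_mid and the z axis of stand, either way round below 0.035 rad and angle between the x axis of carrier_mid and the x axis of stand, either way round below 0.1 rad and distance between module_mid and carrier_mid above 0.1 m), for 0.2 s.
At the end, for the whole second after the job is handed in: Crate flat (3.5 mm, 2 degrees) on the bare deck between lip and head stop; module in its pocket, nose uphill, flat on the pocket floor (3 mm, 2.3 degrees), within 4 mm of the pocket's centre and 5 degrees of square; both released and at rest (z of carrier_mid in the frame of stand between 0.0145 and 0.0215 m and x of carrier_mid in the frame of stand between 0.071 and 0.091 m and angle between the z axis of carrier_mid and the z axis of stand, either way round below 0.035 rad and angle between the x axis of carrier_mid and the x axis of stand, either way round below 0.1 rad and z of module_mid in the frame of carrier_mid between 0.021 and 0.027 m and x of module_mid in the frame of carrier_mid between -0.012 and -0.004 m and y of module_mid in the frame of carrier_mid between -0.004 and 0.004 m and angle between the z axis of module_mid and the z axis of carrier_mid, either way round below 0.04 rad and angle between the x axis of module_mid and the x axis of carrier_mid, either way round below 0.09 rad and linear speed of each of carrier, module below 0.01 m/s); the robot touches nothing.
It fails at once if the crate is lifted more than 20 mm off the ramp (z of carrier_mid in the frame of stand above 0.048 m).
It fails at once if the module is dropped or pressed hard into the crate (over 60 N) (contact force between module and carrier above 60 N).
It fails at once if one of the bystanders is moved by more than 25 mm (distance of any of encoder_mid, multimeter_mid, brick_mid, screwdriver_grip, spool, bottle from where it was at the start of the episode above 0.025 m).
It also fails if it takes over 64 s, if anything falls off the work surface, if the arm or the gripper's body presses on something with over 40 N, if the wrist force passes 120 N, or if a joint passes its speed limit or range.

## Robot

A 7-joint arm with a two-finger parallel gripper is mounted at the origin on the work surface. World frame = base frame: x ahead of the robot, y to its left, z up, the work surface at z = 0. Lengths are in m, angles in rad, forces in N, time in s.
With the tool pointing down it reaches from about 0.35 to 0.9 m from the base axis. Payload 19.9 kg.
Tool frame: the origin (TCP) lies midway between the tips of the shut fingers; the grasp point (between the pads) lies 19 mm behind it; x points along the fingers, y is the direction in which the jaws open and shut, and the axes are right-handed (so a half turn about x gives the same grasp; the last joint's range is limited). The gripper opens to 94 mm and grips with 3 to 60 N. Pads are 16 mm wide; open, the fingers measure 119 mm over their backs; the gripper's body (75 mm by 177 mm) begins 78 mm behind the grasp point.
Start: joints at [-1.216, 0.417, -0.01, 1.614, 0.005, 1.111, -0.053], TCP at [0.242, 0.576, 0.205] pointing down, gripper open.
Joint ranges: [-2.81, 2.81], [-0.39, 2.02], [-1.27, 1.25], [0.06, 2.57], [-1.19, 4.33], [0.19, 2], [-2.82, 2.82]. Speed limits (rad/s): [1.89, 1.89, 2.39, 2.39, 3.01, 3.01, 3.01].

## Interface

Orientations are given as [roll, pitch, yaw] about the fixed x, y, z axes, in that order (R = Rz(yaw) Ry(pitch) Rx(roll)).
In Python, from plant import monitor, viewer, sign_off gives the robot as it stands. The module is installed in compiled form; this text tells all that it offers.
- The arm moves only by the tool carry_out, never from a script. Its argument "motion" is a list of rows, each an object of numbers: "fingers": the opening, from -1 (shut) to 1 (fully open); "tx", "ty", "tz": the shift along the world's x, y, z in cm; "yaw": the turn about the world's z in rad. In form: [{"fingers": .., "tx": .., "ty": .., "tz": .., "yaw": ..}, ...]. A call has 1 to 5 rows; each row shifts and turns the pose as measured when the row begins; what a row does not reach is not made up. A row lasts 1/8 s, in which the tool goes at most 62.5 mm and 10.7 degrees, less where a joint would pass 70% of its speed; a pose out of reach is approached as far as the arm can. A call with a gripper value outside its range is refused whole. The fingers move at their own pace and stop on an object; "grip_force" is the grip in N (left out, the last holds). Time passes only in rows, so rows that do not move let the fingers close. It gives the time, the measured TCP pose, the force and the opening at its end, in the units of the state.
- monitor.observe(): the state, without advancing time (a new reading comes with each control period).
- viewer.snapshot(name): name is "side" or "top" or "wrist"; returns the picture (400x640x3 uint8, red, green, blue); there is no depth.
- viewer.camera_info(name): a dict with "mtx" (3x3 intrinsics, pixels), "origin" and "rotation" of the camera in the world. Camera axes: x right, y up, looking along -z (the intrinsics and any distortion apply to the point x, -y, -z); pixel columns grow to the right and rows downward; lengths in m; the calibration is good to about 2 mm. A picture is of the moment at which its call begins: read the wrist's pose just before it. camera_info takes no time and is no camera call; for the wrist camera it gives the pose at the moment of the call.
- sign_off(): hands the job in, once; it reports no verdict.
The state is a dict: "t": time; "joints": joint angles; "joint_velocities": joint speeds; "joint_torque": joint torques, N m; "position": TCP position; "tool_rot": TCP orientation; "force": force on the tool from outside, world axes, zero at the start; "torque": the same for the moment, N m; "gripper_width": opening from 0.0 (shut) to 1.0 (fully open).
Only numpy, scipy, OpenCV 4.12 (cv2) and the standard library are available. Lean on these libraries where they do the work, as an engineer would, in place of code of your own. Each camera call takes 0.05 s, during which the arm holds its last target.

## Working session

There is one attempt and no reset: what is moved stays moved. The work goes in short steps, Python scripts to look and compute and a tool call to move; the robot and the scene stay as the last step left them, time stands still between calls to the robot, and variables do not carry over. Pictures are saved under pics/ and viewed, and the job is handed in when it is done.

Besides the shell and the picture viewer there is one more tool, called after ">>>" as a command line: name --argument value ..., lists and objects as JSON in quotes. carry_out: Moves the arm, as the interface text tells. Its arguments: {"type":"object","properties":{"motion":{"type":"array"},"grip_force":{"type":"number"}},"required":["motion"]}

```bash
ls; mkdir -p pics
python3 - <<'E'
from plant import monitor, viewer
import cv2,json
s=monitor.observe();print(s)
for n in ["side","top","wrist"]:
    im=viewer.snapshot(n);cv2.imwrite(f"pics/{n}0.png",im[:,:,::-1])
    c=viewer.camera_info(n);print(n,c)
E
```

```text
pics
{'t': 0.0, 'joints': array([-1.21549241,  0.41794028, -0.01033607,  1.61412765,  0.00469746,
        1.11067774, -0.05300979]), 'joint_velocities': array([-3.62466141e-04, -1.74394657e-04, -8.65785519e-04, -4.78066307e-04,
        3.78131667e-04, -4.35136281e-04,  9.33096102e-05]), 'joint_torque': array([ 1.73745761e-04, -8.51267624e+01,  6.38784338e-01, -4.25962293e+01,
       -4.86247928e-02,  1.87862513e-02,  1.04532523e-04]), 'position': array([0.24140322, 0.57612304, 0.20486571]), 'tool_rot': array([-1.50765779,  1.56966744, -1.90443434]), 'force': array([-0.08758014,  0.17378969, -0.54353517]), 'torque': array([-0.04022494, -0.02168039,  0.01887487]), 'gripper_width': 1.002627335894265}
side {'mtx': array([[461.75545942,   0.        , 322.30675022],
       [  0.        , 461.75545942, 199.85243821],
       [  0.        ,   0.        ,   1.        ]]), 'origin': array([ 0.05125634, -1.10844645,  1.00188927]), 'rotation': array([ 0.87794284, -0.0146632 , -0.40065455])}
top {'mtx': array([[464.43166022,   0.        , 318.70977443],
       [  0.        , 464.43166022, 200.30234621],
       [  0.        ,   0.        ,   1.        ]]), 'origin': array([ 0.37653056, -0.12325511,  1.34127626]), 'rotation': array([ 0.07419738, -0.01392722, -1.56773138])}
wrist {'mtx': array([[318.92861018,   0.        , 321.42827544],
       [  0.        , 318.92861018, 198.51331216],
       [  0.        ,   0.        ,   1.        ]]), 'origin': array([0.1787161 , 0.60234411, 0.38401824]), 'rotation': array([-0.23998798,  0.00203129,  1.17423952])}
```

View pics/side0.png

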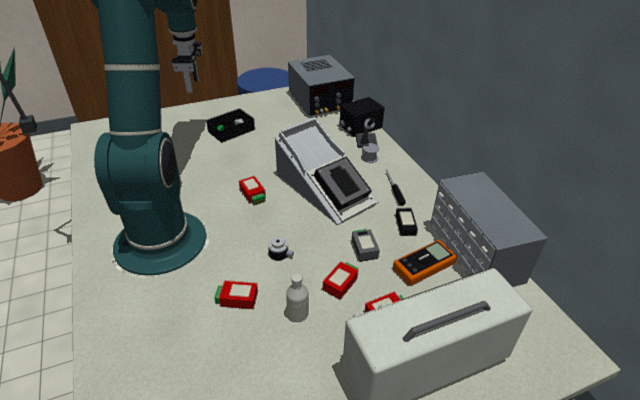

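View pics/top0.png

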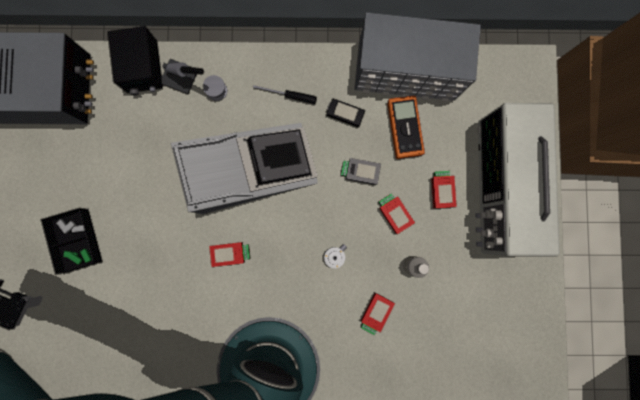

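View pics/wrist0.png

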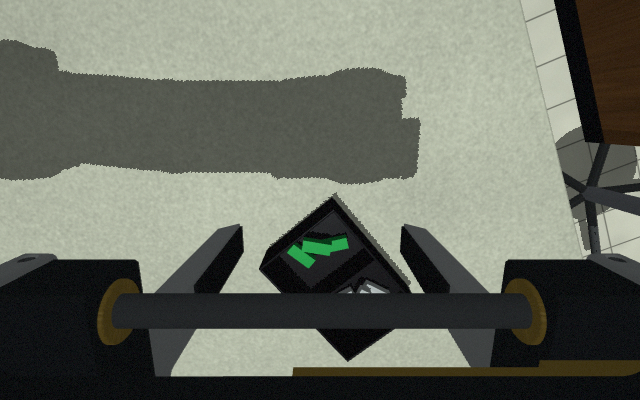

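The pictures show the stand at about (245,165) in top, with the black crate at (280,157) and uphill to the left (world +y). What could be taken for the module, by top pixel:
- grey box with a green nose at (361,171)
- black brick at (345,112), no nose
- red look-alikes at (396,214), (444,190), (378,313) and (228,254)

I choose the grey one at (361,171) and check it in a close crop.

```bash
cat > h.py <<'E'
import numpy as np,cv2
from scipy.spatial.transform import Rotation as R
from plant import monitor,viewer
def cam(n):
    c=viewer.camera_info(n); return c['mtx'],np.array(c['origin']),R.from_euler('xyz',c['rotation']).as_matrix()
def ray(c,uv):
    K,o,M=c; d=np.linalg.inv(K)@np.array([uv[0],uv[1],1.]); d=M@np.array([d[0],-d[1],-d[2]]); return o,d/np.linalg.norm(d)
def onz(c,uv,z):
    o,d=ray(c,uv); return o+d*(z-o[2])/d[2]
def proj(c,p):
    K,o,M=c; q=M.T@(np.asarray(p,float)-o); q=K@np.array([q[0],-q[1],-q[2]]); return q[:2]/q[2]
def tri(rs):
    A=np.zeros((3,3));b=np.zeros(3)
    for o,d in rs:
        P=np.eye(3)-np.outer(d,d);A+=P;b+=P@o
    x=np.linalg.solve(A,b); return x,[np.linalg.norm((np.eye(3)-np.outer(d,d))@(x-o)) for o,d in rs]
def tool():
    s=monitor.observe(); return s,R.from_euler('xyz',s['tool_rot']).as_matrix()
def shot(n,name):
    c=cam(n); im=viewer.snapshot(n)[:,:,::-1].copy(); cv2.imwrite('pics/'+name,im); return c,im
def crop(im,x0,y0,x1,y1,k,name):
    cv2.imwrite('pics/'+name,cv2.resize(im[y0:y1,x0:x1],None,fx=k,fy=k,interpolation=cv2.INTER_CUBIC))
E
python3 - <<'E'
from h import *
s,M=tool();print(np.round(M,3))
a=cv2.imread('pics/top0.png');b=cv2.imread('pics/side0.png')
crop(a,160,110,400,230,3.3,'c_top.png')
crop(b,260,105,420,265,3.7,'c_side.png')
print(onz(cam('top'),(361,171),.04),onz(cam('side'),(366,243),.04))
E
```

```text
[[-0.     0.386  0.922]
 [-0.001  0.922 -0.386]
 [-1.    -0.001  0.   ]]
[ 0.55687184 -0.2603817   0.04      ] [ 0.55789816 -0.27758148  0.04      ]
```

View pics/c_top.png

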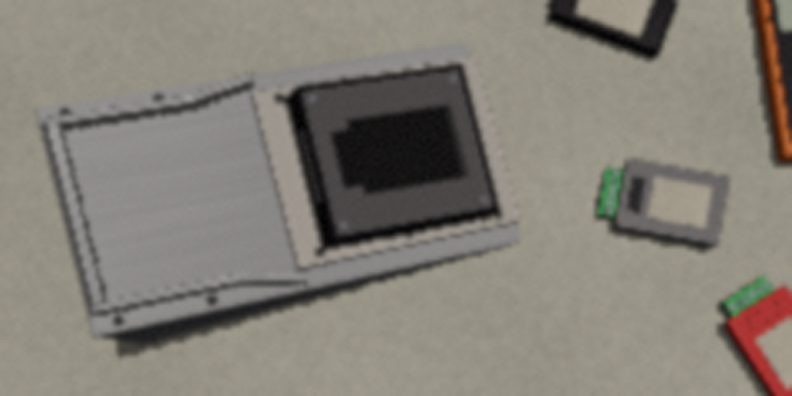

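View pics/c_side.png

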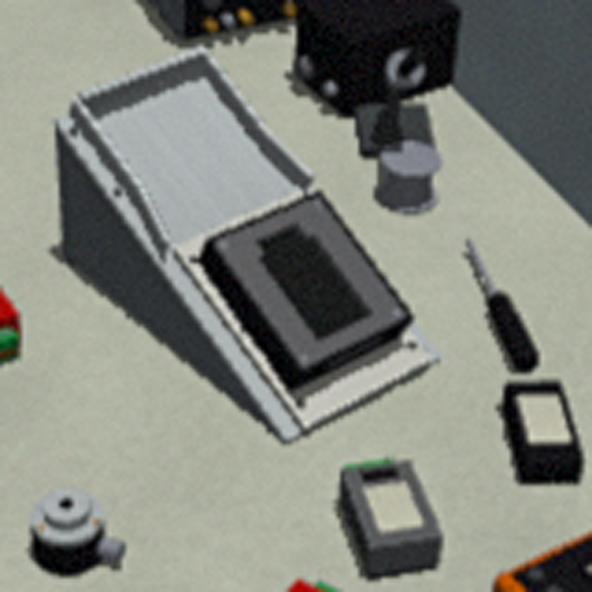

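```bash
cat > m1.py <<'E'
from h import *
T=cam('top');S=cam('side')
t=lambda u,v:(160+(u+.5)/3.3-.5,110+(v+.5)/3.3-.5)
s=lambda u,v:(260+(u+.5)/3.7-.5,105+(v+.5)/3.7-.5)
pts={'lipFar':((254,92),(313,195)),'lipNear':((298,268),(176,245)),
'crUpNear':((329,243),(207,243)),'crUpFar':((301,88),(318,198)),'crDnFar':((464,67),(410,318)),'crDnNear':((499,213),(299,364)),
'headFar':((43,112),(207,50)),'headNear':((95,333),(62,122)),
'footFar':((468,46),(437,355)),'footNear':((519,240),(290,438)),
'modUpFar':((625,160),(408,460)),'modUpNear':((614,230),(343,482)),'modDnFar':((728,175),(440,525)),'modDnNear':((716,246),(375,552)) }
for k,(a,b) in pts.items():
    x,e=tri([ray(T,t(*a)),ray(S,s(*b))]);print(k,np.round(x,4),np.round(e,4))
E
python3 m1.py
```

```text
lipFar [0.6455 0.0812 0.0922] [0.0062 0.0062]
lipNear [0.496  0.0429 0.1013] [0.0029 0.0029]
crUpNear [0.5149 0.0163 0.1163] [0.0029 0.0029]
crUpFar [0.6377 0.0414 0.1171] [0.0001 0.0001]
crDnFar [ 0.6683 -0.0889  0.0644] [0.0004 0.0004]
crDnNear [ 0.5444 -0.1195  0.0741] [0.0019 0.0019]
headFar [0.6054 0.2303 0.1764] [0. 0.]
headNear [0.4407 0.1907 0.1565] [0.0038 0.0038]
footFar [ 0.6989 -0.091   0.014 ] [0.0008 0.0008]
footNear [ 0.5299 -0.1371  0.0093] [0.0026 0.0026]
modUpFar [ 0.5951 -0.2273  0.0392] [0.0017 0.0017]
modUpNear [ 0.538  -0.2194  0.0275] [0.0038 0.0038]
modDnFar [ 0.5792 -0.3135  0.051 ] [0. 0.]
modDnNear [ 0.5234 -0.3064  0.0353] [0.0035 0.0035]
```

Crop confirms it: grey box with a green nose at top (361,171), nose already towards uphill. I go to a hover above the stand for a wrist look.

>>> carry_out --motion '[{"fingers":1,"tx":2,"ty":-3,"tz":3,"yaw":-0.1},{"fingers":1,"tx":2.5,"ty":-5,"tz":2,"yaw":-0.1},{"fingers":1,"tx":2.5,"ty":-5,"tz":2,"yaw":-0.1},{"fingers":1,"tx":2.5,"ty":-5,"tz":2,"yaw":-0.1},{"fingers":1,"tx":2.5,"ty":-5,"tz":1,"yaw":-0.1}]'

```text
t: 0.78
position: [0.361, 0.341, 0.3052]
tool_rot: [-1.83, 1.566, -2.736]
force: [1.0, 0.9, -0.6]
gripper_width: 1.004
```

>>> carry_out --motion '[{"fingers":1,"tx":2.5,"ty":-5,"tz":0,"yaw":-0.1},{"fingers":1,"tx":2.5,"ty":-5,"tz":0,"yaw":-0.1},{"fingers":1,"tx":2.5,"ty":-5,"tz":0,"yaw":-0.1},{"fingers":1,"tx":2.5,"ty":-5,"tz":0,"yaw":-0.1},{"fingers":1,"tx":2.5,"ty":-5,"tz":0,"yaw":0}]'

```text
t: 1.4
position: [0.4886, 0.0821, 0.3065]
tool_rot: [-2.506, 1.567, 2.456]
force: [0.4, 1.4, 0.1]
gripper_width: 1.001
```

Run:
```python
from h import *
s,M=tool();print(s['position'],np.round(M,3))
c,im=shot('wrist','w1.png');print(c[1])
```

```text
[0.48855605 0.08214118 0.30646284] [[-0.003  0.969  0.248]
 [ 0.002  0.248 -0.969]
 [-1.    -0.002 -0.003]]
[0.47244588 0.14757192 0.48569786]
```

View pics/w1.png

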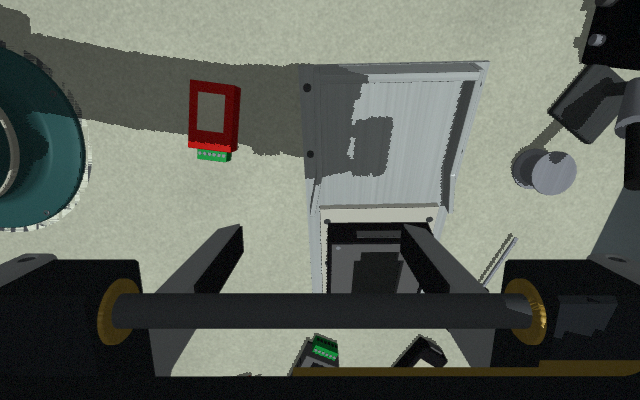

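>>> carry_out --motion '[{"fingers":1,"tx":2.8,"ty":-5,"tz":0,"yaw":0},{"fingers":1,"tx":2.8,"ty":-5,"tz":0,"yaw":0},{"fingers":1,"tx":2.8,"ty":-5,"tz":-1,"yaw":0},{"fingers":1,"tx":2.8,"ty":-5,"tz":-2,"yaw":0},{"fingers":1,"tx":1.2,"ty":-1.4,"tz":-3,"yaw":0}]'

```text
t: 2.08
position: [0.6164, -0.1428, 0.2465]
tool_rot: [1.677, 1.569, 0.353]
force: [0.3, 0.1, 0.1]
gripper_width: 0.998
```

Run:
```python
from h import *
s,M=tool();print(s['position'],np.round(M,3))
c,im=shot('wrist','w2.png');print(c[1]);np.savez('w2.npz',K=c[0],o=c[1],M=c[2])
```

```text
[ 0.61635441 -0.14279663  0.24645398] [[ 0.002  0.97   0.244]
 [ 0.001  0.244 -0.97 ]
 [-1.     0.002 -0.   ]]
[ 0.59971382 -0.07695467  0.42550909]
```

View pics/w2.png

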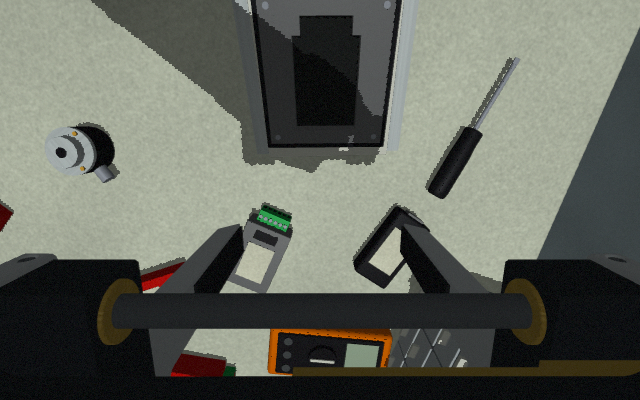

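w2 shows the crate's lower rim corners at about (267,147) and (385,147). The grey module with its nose is at (260,250) and is clear of the approach.

Run:
```python
from h import *
im=cv2.imread('pics/w2.png');crop(im,225,0,425,180,3.8,'c_w2.png')
im=cv2.imread('pics/w1.png');crop(im,290,50,500,300,2.4,'c_w1.png')
```

```text
(no output)
```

View pics/c_w2.png

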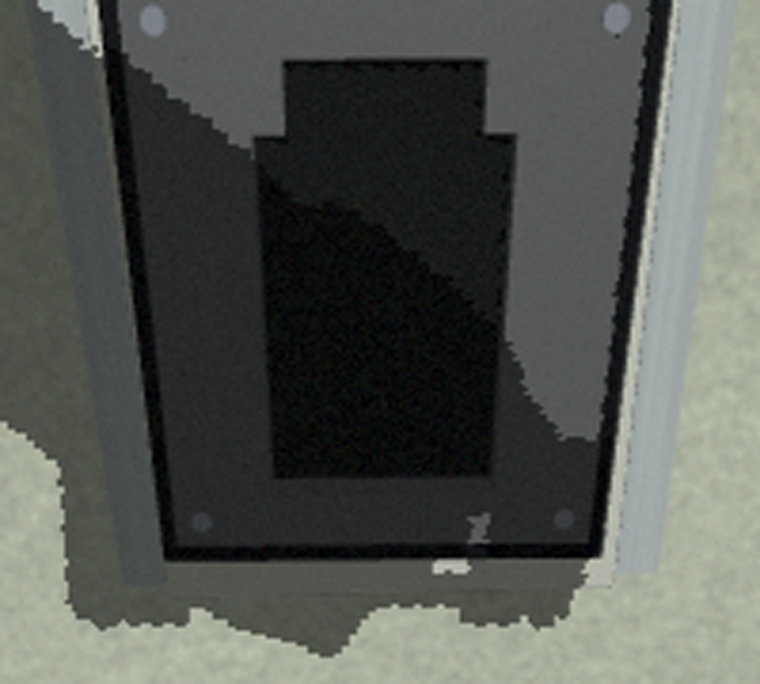

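View pics/c_w1.png

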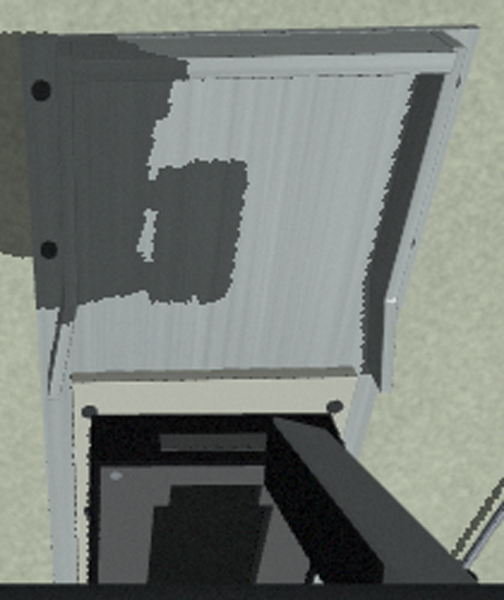

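Run:
```python
from h import *
# w1 cam: reconstruct from printed pose using wrist mount
w2=np.load('w2.npz');W2=(w2['K'],w2['o'],w2['M'])
p2=np.array([0.61635441,-0.14279663,0.24645398]);
s,M2=tool()
off=M2.T@(W2[1]-s['position']);Rc=M2.T@W2[2]
p1=np.array([0.48855605,0.08214118,0.30646284]);M1=np.array([[-.003,.969,.248],[.002,.248,-.969],[-1,-.002,-.003]])
U,_,V=np.linalg.svd(M1);M1=U@V
W1=(W2[0],p1+M1@off,M1@Rc);print(W1[1],off)
a=lambda u,v:(290+(u+.5)/2.4-.5,50+(v+.5)/2.4-.5)
b=lambda u,v:(225+(u+.5)/3.8-.5,(v+.5)/3.8-.5)
T=cam('top');t=lambda u,v:(160+(u+.5)/3.3-.5,110+(v+.5)/3.3-.5)
fl=onz(W1,a(70,375),.09);fr=onz(W1,a(355,368),.09);tl=onz(W1,a(71,383),.0991);tr=onz(W1,a(357,376),.0991)
for n,x in zip(['fl','fr','tl','tr'],[fl,fr,tl,tr]):print(n,x)
print('lip angle',np.degrees(np.arctan2(*(fr-fl)[[1,0]])),np.degrees(np.arctan2(*(tr-tl)[[1,0]])),np.linalg.norm(tr-tl))
for n,x,y in [('lipFar',(357,376),(254,92)),('lipNear',(71,383),(298,268))]:
    print(n,tri([ray(W1,a(*x)),ray(T,t(*y))]))
for n,x,y in [('DnNear',(166,556),(499,213)),('DnFar',(601,553),(464,67))]:
    print(n,tri([ray(W2,b(*x)),ray(T,t(*y))]))
dl=onz(W2,b(166,556),.0695);dr=onz(W2,b(601,553),.0695);print(dl,dr,np.degrees(np.arctan2(*(dr-dl)[[1,0]])),np.linalg.norm(dr-dl))
# foot edges of the stand lower end
for uv in [(120,583),(660,574)]: print('foot',onz(W2,b(*uv),.008))
np.savez('mount.npz',off=off,Rc=Rc,K=W2[0])
```

```text
[0.47247195 0.14745921 0.49015066] [-0.18349692  0.00020845 -0.06778786]
fl [0.49688898 0.04266843 0.09      ]
fr [0.64516847 0.0845788  0.09      ]
tl [0.49792875 0.04092661 0.0991    ]
tr [0.64372016 0.08212572 0.0991    ]
lip angle 15.782648576219724 15.779729497612253 0.15150083783333
lipFar (array([0.63849595, 0.08223044, 0.10640817]), [np.float64(0.002222716318897218), np.float64(0.0022227163188972233)])
lipNear (array([0.49518035, 0.04305448, 0.10612024]), [np.float64(0.002292770931702883), np.float64(0.00229277093170277)])
DnNear (array([ 0.54653781, -0.11956742,  0.04691676]), [np.float64(0.0008990112583485994), np.float64(0.0008990112583486132)])
DnFar (array([ 0.68753428, -0.08740004, -0.0135235 ]), [np.float64(0.0019785807116026494), np.float64(0.0019785807116025687)])
[ 0.55004205 -0.11780405  0.0695    ] [ 0.67242332 -0.08608417  0.0695    ] 14.53068413023614 0.12642518241677497
foot [ 0.52806721 -0.13767582  0.008     ]
foot [ 0.70662252 -0.08954039  0.008     ]
```

Run:
```python
from h import *
w2=np.load('w2.npz');W2=(w2['K'],w2['o'],w2['M'])
for n,uv,z in [('sd',(435,197),.0),('sdtop',(465,130),.02),('brick',(400,207),.03),('nose',(262,205),.028),('nose2',(290,210),.028)]:print(n,onz(W2,uv,z))
s,M=tool();print(s['position'])
for y in (-.06,.06):
  print((np.array([.624,-.141,.04])+M@np.array([0,y,0])))
```

```text
sd [ 0.77647006 -0.13781937  0.        ]
sdtop [ 0.77637607 -0.04447343  0.02      ]
brick [ 0.72466595 -0.15706382  0.03      ]
nose [ 0.55187587 -0.19834949  0.028     ]
nose2 [ 0.58836605 -0.19607391  0.028     ]
[ 0.61542025 -0.14257355  0.24189584]
[ 0.5658177  -0.15565547  0.04019243]
[ 0.6821823  -0.12634453  0.03980757]
```

>>> carry_out --motion '[{"fingers":1,"tx":0.9,"ty":0.3,"tz":-4,"yaw":0.022},{"fingers":1,"tx":0,"ty":0,"tz":-5.5,"yaw":0},{"fingers":1,"tx":0,"ty":0,"tz":-5.5,"yaw":0},{"fingers":1,"tx":0,"ty":0,"tz":-4,"yaw":0}]'

```text
t: 2.62
position: [0.6252, -0.1387, 0.0482]
tool_rot: [-2.587, 1.57, 2.395]
force: [0.3, -0.3, 0.6]
gripper_width: 0.997
```

Run:
```python
from h import *
s,M=tool();print(s['position'],np.round(M,3),s['force'])
c,im=shot('wrist','w3.png');print(c[1])
c,im=shot('side','s3.png');crop(im,260,60,460,260,3,'c_s3.png')
```

```text
[ 0.62523412 -0.13869428  0.04815184] [[-0.001  0.964  0.266]
 [ 0.001  0.266 -0.964]
 [-1.    -0.001 -0.001]] [ 0.34463235 -0.29987334  0.59535044]
[ 0.60748912 -0.07334275  0.22725019]
```

View pics/w3.png

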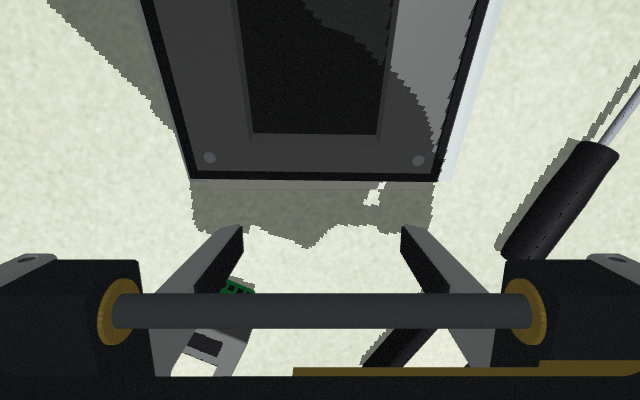

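View pics/c_s3.png

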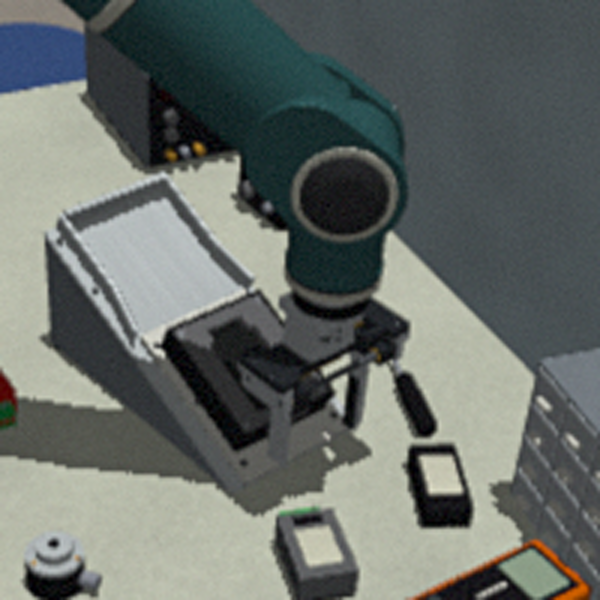

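>>> carry_out --motion '[{"fingers":1,"tx":-0.3,"ty":1.1,"tz":-0.8,"yaw":0},{"fingers":1,"tx":-0.35,"ty":1.2,"tz":0,"yaw":0},{"fingers":1,"tx":-0.35,"ty":1.2,"tz":0.55,"yaw":0},{"fingers":1,"tx":-0.35,"ty":1.2,"tz":0.55,"yaw":0}]'

```text
t: 3.22
position: [0.6114, -0.0895, 0.0546]
tool_rot: [-0.97, 1.571, -2.272]
force: [1.7, -4.6, -2.6]
gripper_width: 1.0
```

Run:
```python
from h import *
s,M=tool();print(s['position'],s['force'],s['gripper_width'])
c,im=shot('wrist','w4.png');print(c[1])
```

```text
[ 0.61137829 -0.08949148  0.05455187] [ 1.70695419 -4.61637554 -2.62838498] 1.000157730153046
[ 0.59352376 -0.02394266  0.23358357]
```

View pics/w4.png

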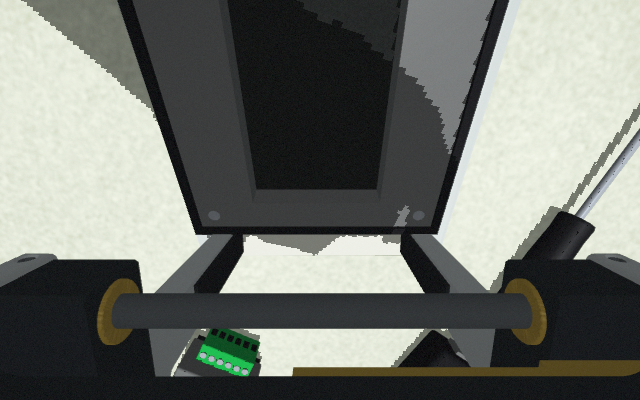

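>>> carry_out --motion '[{"fingers":1,"tx":-0.5,"ty":1.74,"tz":0.6,"yaw":0},{"fingers":1,"tx":-0.5,"ty":1.74,"tz":0.6,"yaw":0},{"fingers":1,"tx":-0.48,"ty":1.74,"tz":0.65,"yaw":0},{"fingers":1,"tx":-0.48,"ty":1.74,"tz":0.75,"yaw":0}]'

```text
t: 3.78
position: [0.594, -0.0225, 0.0865]
tool_rot: [0.692, 1.559, -0.612]
force: [2.7, -8.7, 0.4]
gripper_width: 0.998
```

Run:
```python
from h import *
s,M=tool();print(s['position'],s['force'],s['gripper_width'])
L=np.array([.571,.063]);u=np.array([-.2656,.9641]);d=s['position'][:2]-L;h=d@u;print('h',h,'y',d@[-.9641,-.2656],'above ramp',s['position'][2]-(.0991+(h+.004)*.445))
c,im=shot('wrist','w5.png')
```

```text
[ 0.59403804 -0.02250927  0.08654791] [ 2.71756602 -8.6631168   0.37003485] 0.9981690156437085
h -0.08855839124720329 y 0.0005002930025667571 above ramp 0.0250763955425713
```

View pics/w5.png

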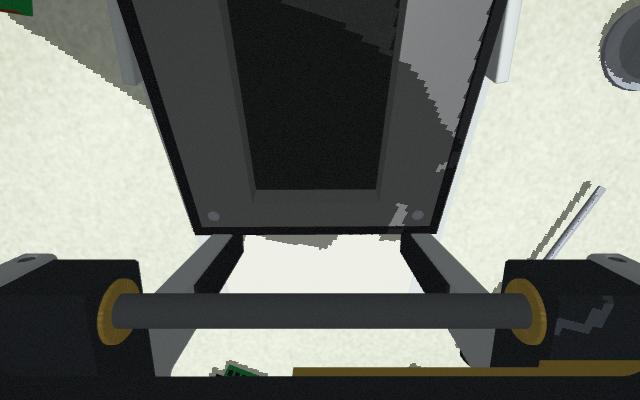

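>>> carry_out --motion '[{"fingers":1,"tx":-0.48,"ty":1.7,"tz":0.25,"yaw":0},{"fingers":1,"tx":-0.48,"ty":1.7,"tz":0.4,"yaw":0},{"fingers":1,"tx":-0.45,"ty":1.5,"tz":0.6,"yaw":0}]'

```text
t: 4.2
position: [0.5854, 0.0168, 0.1065]
tool_rot: [0.66, 1.54, -0.65]
force: [2.2, -9.3, -1.5]
gripper_width: 0.998
```

```bash
cat > st.py <<'E'
from h import *
s,M=tool();print(s['t'],s['position'],s['force'],s['gripper_width'])
L=np.array([.571,.063]);u=np.array([-.2656,.9641]);d=s['position'][:2]-L;h=d@u;print('h',h,'y',d@[-.9641,-.2656],'above ramp',s['position'][2]-(.0991+(h+.004)*.445))
E
cat > v.py <<'E'
import sys
exec(open('st.py').read())
c,im=shot('wrist','w%s.png'%sys.argv[1])
E
python3 v.py 6
```

```text
4.2 [0.58539735 0.01682036 0.10649912] [ 2.19075139 -9.33849286 -1.54672121] 0.9975120444975926
h -0.048345727463325015 y -0.0016151767125986262 above ramp 0.02713296480198911
```

View pics/w6.png

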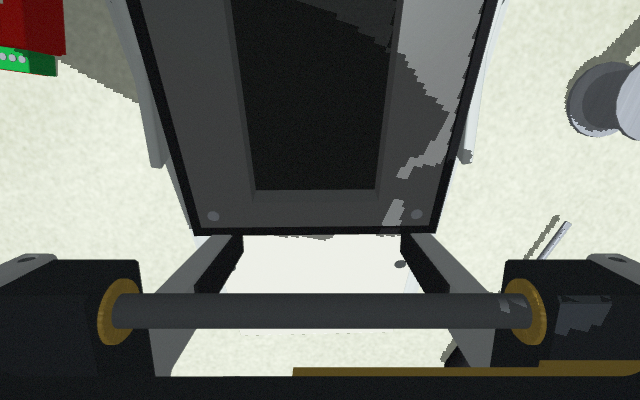

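>>> carry_out --motion '[{"fingers":1,"tx":0.2,"ty":-0.7,"tz":-0.6,"yaw":0},{"fingers":1,"tx":0,"ty":0,"tz":-0.6,"yaw":0}]'

```text
t: 4.5
position: [0.5876, 0.0133, 0.0958]
tool_rot: [0.793, 1.541, -0.515]
force: [-0.3, 0.5, 0.7]
gripper_width: 0.999
```

```bash
python3 st.py
```

```text
4.5 [0.58759465 0.01329736 0.09580406] [-0.29700916  0.53970811  0.71503341] 0.9989685871140866
h -0.052325854881330854 y -0.002797881428158885 above ramp 0.018209068191348834
```

>>> carry_out --motion '[{"fingers":1,"tx":-0.4,"ty":1.0,"tz":0.35,"yaw":0},{"fingers":1,"tx":-0.3,"ty":1.0,"tz":0.4,"yaw":0},{"fingers":1,"tx":-0.3,"ty":1.0,"tz":0.4,"yaw":0}]'

```text
t: 4.88
position: [0.5761, 0.0438, 0.1067]
tool_rot: [0.709, 1.542, -0.6]
force: [0.6, -4.0, -3.5]
gripper_width: 1.001
```

```bash
python3 v.py 7
```

```text
4.875 [0.57607716 0.04382192 0.1066932 ] [ 0.57526275 -4.03018691 -3.53548555] 1.0012578586418766
h -0.019838078854676974 y 0.00019881194738240366 above ramp 0.014641145818898985
```

View pics/w7.png

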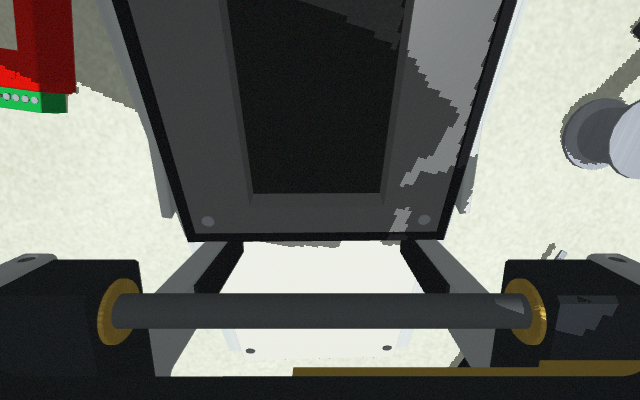

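>>> carry_out --motion '[{"fingers":1,"tx":-0.15,"ty":0.6,"tz":0.15,"yaw":0}]'

```text
t: 5.05
position: [0.5748, 0.0513, 0.1091]
tool_rot: [0.737, 1.541, -0.571]
force: [3.5, -16.1, 4.1]
gripper_width: 0.997
```

```bash
python3 st.py; python3 -c "
from h import *
c,im=shot('side','s8.png');crop(im,260,60,460,260,3,'c_s8.png')"
```

```text
5.05 [0.57479694 0.05134365 0.10913103] [  3.50236919 -16.080741     4.10024748] 0.9974423083678035
h -0.012246354218049137 y -0.0005647058924134919 above ramp 0.013700656960901184
```

View pics/c_s8.png

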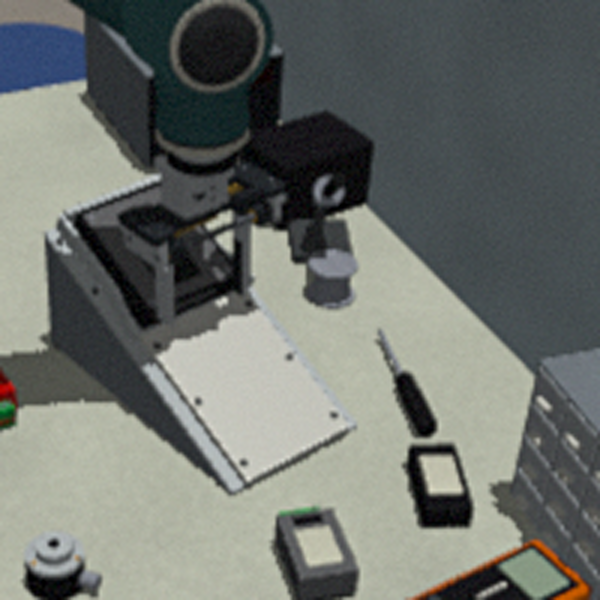

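The force rose to 16 N, so the crate is at the head stop. I back off downhill and look.

>>> carry_out --motion '[{"fingers":1,"tx":0.4,"ty":-1.5,"tz":-0.4,"yaw":0},{"fingers":1,"tx":0.9,"ty":-3,"tz":0.5,"yaw":0},{"fingers":1,"tx":1.0,"ty":-4,"tz":4,"yaw":0},{"fingers":1,"tx":0.6,"ty":-3,"tz":4,"yaw":0}]'

```text
t: 5.6
position: [0.6029, -0.0637, 0.1896]
tool_rot: [0.708, 1.546, -0.593]
force: [0.1, 0.4, 0.6]
gripper_width: 0.998
```

```bash
python3 v.py 9; python3 -c "
from h import *
c,im=shot('side','s9.png');crop(im,260,60,460,260,3,'c_s9.png');c,im=shot('top','t9.png');crop(im,160,110,400,230,3.3,'c_t9.png')
w=cam('wrist');np.savez('w9.npz',K=w[0],o=w[1],M=w[2])"
```

```text
5.6 [ 0.60288983 -0.06369406  0.18958291] [0.09848955 0.43561922 0.63088588] 0.9984970314352133
h -0.13061567724889162 y 0.002904957343553638 above ramp 0.14682688770251523
```

View pics/w9.png

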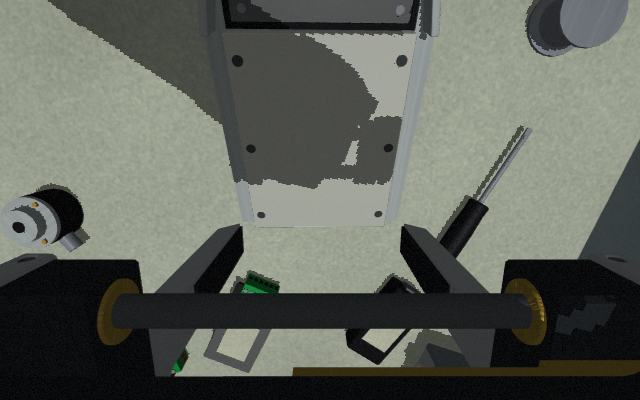

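View pics/c_s9.png

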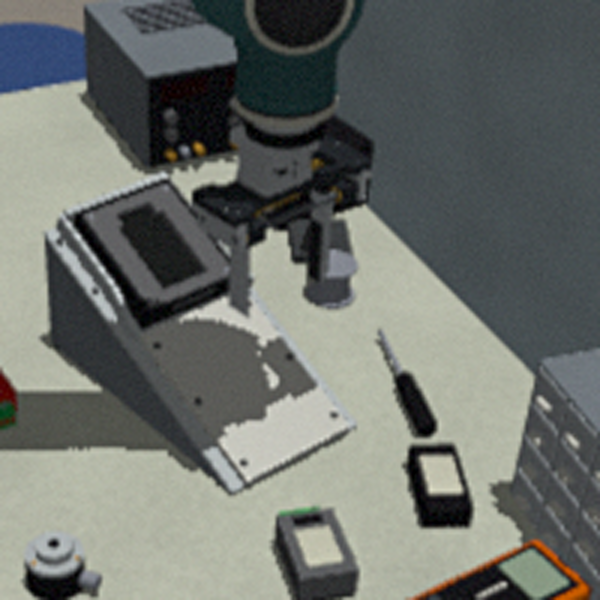

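View pics/c_t9.png

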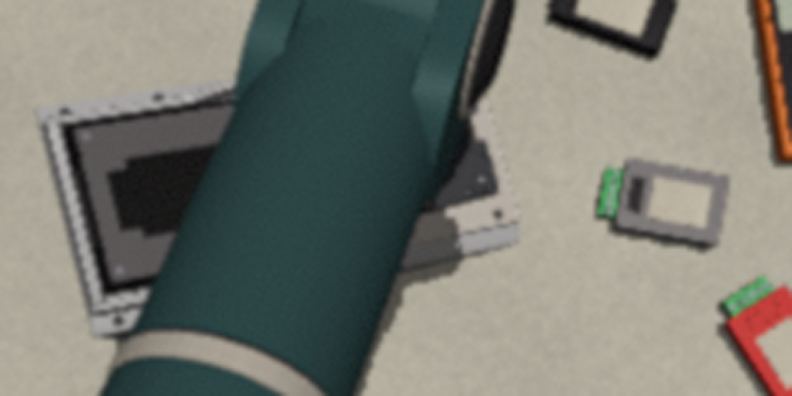

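```bash
python3 -c "
from h import *
im=cv2.imread('pics/w9.png');crop(im,190,0,450,110,3,'c_w9.png')"
```

```text
(no output)
```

View pics/c_w9.png

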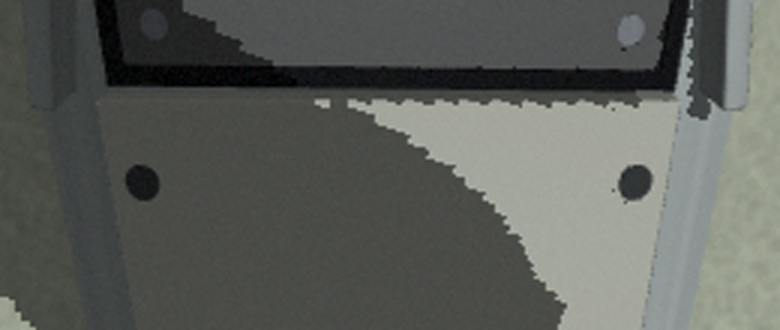

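>>> carry_out --motion '[{"fingers":1,"tx":-0.8,"ty":3,"tz":4,"yaw":0},{"fingers":1,"tx":-0.8,"ty":3,"tz":4,"yaw":0},{"fingers":1,"tx":0,"ty":0,"tz":0,"yaw":0}]'

```text
t: 6.12
position: [0.5858, 0.0, 0.2685]
tool_rot: [0.726, 1.548, -0.575]
force: [0.2, 0.6, -0.3]
gripper_width: 0.998
```

```bash
cat > vv.py <<'E'
import sys
from h import *
n=sys.argv[1]
s,M=tool();print(s['t'],s['position'],s['force'],s['gripper_width']);print(np.round(M,4))
c,im=shot('wrist','w%s.png'%n);np.savez('w%s.npz'%n,K=c[0],o=c[1],M=c[2])
E
python3 vv.py 10
```

```text
6.125 [5.85768190e-01 6.81754939e-07 2.68489499e-01] [ 0.18482293  0.64265546 -0.31865983] 0.9982010145478207
[[ 0.019   0.9638  0.266 ]
 [-0.0123  0.2662 -0.9638]
 [-0.9997  0.015   0.0169]]
```

View pics/w10.png

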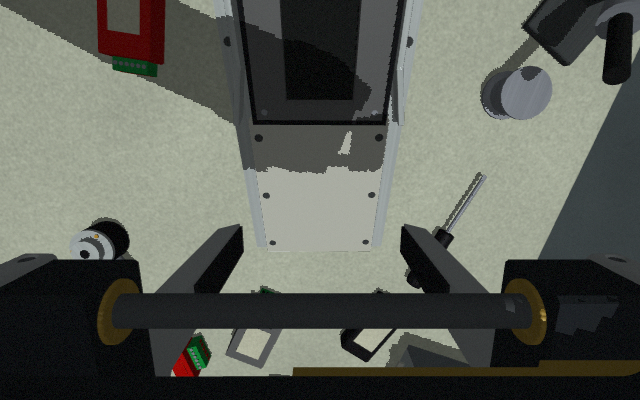

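>>> carry_out --motion '[{"fingers":1,"tx":-0.9,"ty":3.5,"tz":2,"yaw":0},{"fingers":1,"tx":-0.9,"ty":3.5,"tz":2,"yaw":0},{"fingers":1,"tx":0,"ty":0,"tz":0,"yaw":0}]'

```text
t: 6.55
position: [0.5652, 0.0698, 0.3024]
tool_rot: [0.321, 1.553, -0.983]
force: [1.1, 0.3, -0.7]
gripper_width: 0.999
```

```bash
python3 vv.py 11
```

```text
6.55 [0.56516078 0.06979477 0.30237578] [ 1.06705463  0.26678843 -0.73311655] 0.999286126962636
[[ 0.0099  0.9644  0.2643]
 [-0.0148  0.2644 -0.9643]
 [-0.9998  0.0056  0.0168]]
```

View pics/w11.png

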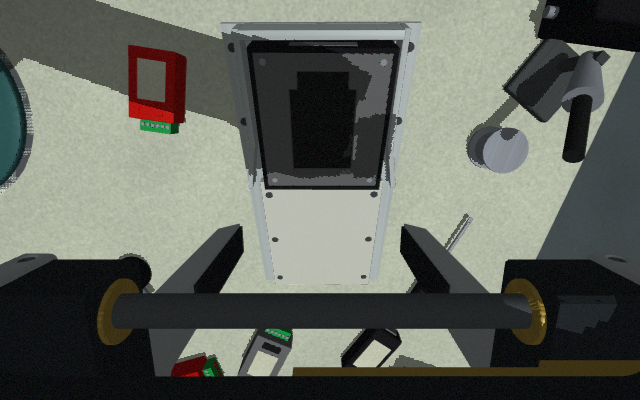

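```bash
python3 -c "
from h import *
a=cv2.imread('pics/w10.png');b=cv2.imread('pics/w11.png')
g=lambda x:np.clip(255*(x/255.)**.5,0,255).astype('uint8')
crop(g(a),215,0,425,150,3.8,'c_w10.png');crop(g(b),210,10,430,210,3,'c_w11.png')"
```

```text
(no output)
```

View pics/c_w10.png

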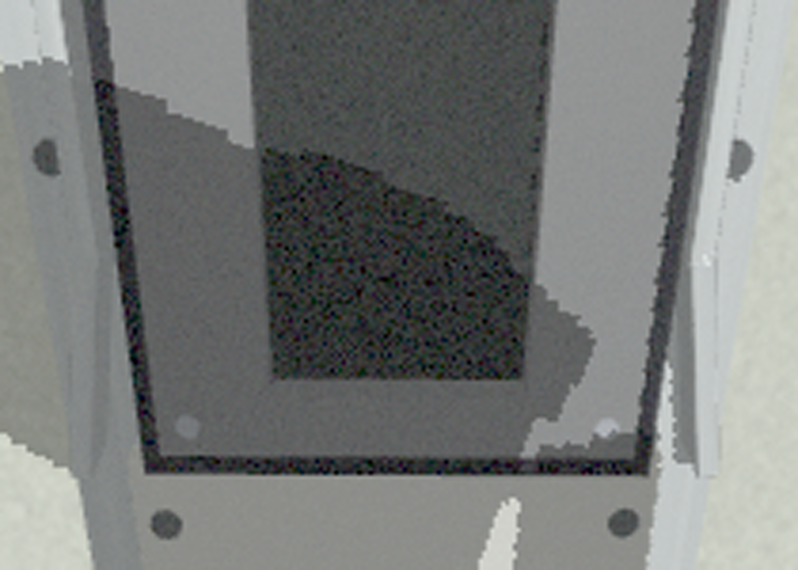

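View pics/c_w11.png

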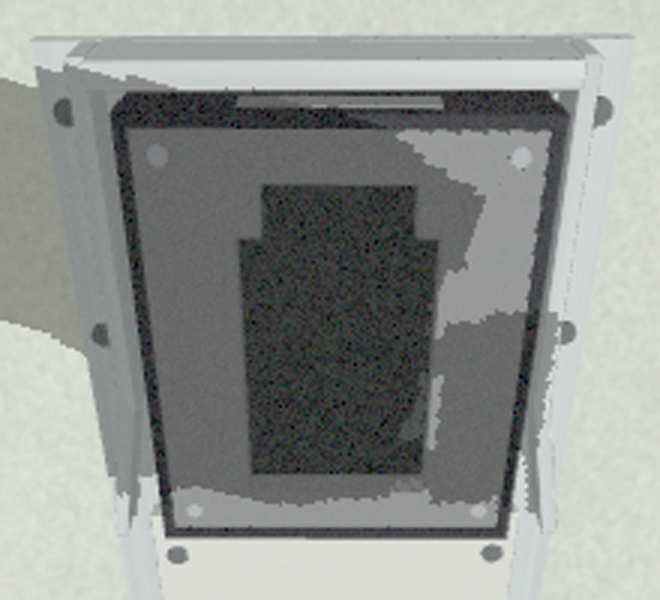

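```bash
cat > m2.py <<'E'
from h import *
def ld(n):
    w=np.load(n);return (w['K'],w['o'],w['M'])
A=ld('w10.npz');B=ld('w11.npz')
a=lambda p:(215+(p[0]+.5)/3.8-.5,(p[1]+.5)/3.8-.5)
b=lambda p:(210+(p[0]+.5)/3-.5,10+(p[1]+.5)/3-.5)
for n,x,y in [('DnNear',(147,474),(167,537)),('DnFar',(648,472),(505,537)),('rivN',(187,427),(195,510)),('rivF',(607,427),(478,510)),('pkN',(272,380),(252,473)),('pkF',(524,380),(421,473))]:
    X,e=tri([ray(A,a(x)),ray(B,b(y))]);print(n,np.round(X,4),np.round(e,4))
# PnP in crate frame
obj=[];img=[]
P={(-55,32,34):(252,473),(-55,-32,34):(421,473),(39,32,34):(239,239),(39,-32,34):(439,239),(55,24,34):(262,185),(55,-24,34):(415,185),(-75,65,36):(167,537),(-75,-65,36):(505,537)}
obj=np.array(list(P),float)/1000;img=np.array([b(v) for v in P.values()])
ok,r,t=cv2.solvePnP(obj,img,B[0],None,flags=cv2.SOLVEPNP_ITERATIVE)
F=np.diag([1,-1,-1.]);Rm=B[2]@F@cv2.Rodrigues(r)[0];o=B[1]+B[2]@F@t[:,0]
pr=cv2.projectPoints(obj,r,t,B[0],None)[0][:,0];print('res',np.round(pr-img,2))
print('crate origin underside',o,'centre',o+Rm[:,2]*.018);print(np.round(Rm,4),'slope',np.degrees(np.arcsin(Rm[2,0])),'yaw',np.degrees(np.arctan2(-Rm[0,0],Rm[1,0])))
pk=o+Rm@[-.008,0,.022];print('pocket',pk)
np.savez('crate.npz',o=o,R=Rm)
# same for w10 partial plane check: lip of deck corners
E
python3 m2.py
```

```text
DnNear [0.5071 0.0422 0.1235] [0.0001 0.0001]
DnFar [0.6311 0.0771 0.1279] [0.0002 0.0002]
rivN [0.5155 0.0567 0.1296] [0.0002 0.0002]
rivF [0.6172 0.0848 0.1311] [0. 0.]
pkN [0.5321 0.0736 0.1172] [0.0002 0.0002]
pkF [0.5947 0.0909 0.1184] [0.0002 0.0002]
res [[ 0.15  3.51]
 [-0.09  3.5 ]
 [-0.24 -0.88]
 [-0.13 -0.71]
 [-0.25 -0.11]
 [ 0.51  0.05]
 [ 1.03 -2.56]
 [-0.97 -2.64]]
crate origin underside [0.54757587 0.1404907  0.11110821] centre [0.54953982 0.13358908 0.12761611]
[[-0.2395 -0.9648  0.1091]
 [ 0.8853 -0.2631 -0.3834]
 [ 0.3986  0.0048  0.9171]] slope 23.49171895875062 yaw 15.1350332168377
pocket [0.55189189 0.12497294 0.1280956 ]
```

```bash
cat > m3.py <<'E'
from h import *
import itertools
exec(open('m2.py').read().split('for n,x,y')[0])
px=[(252,473),(421,473),(239,239),(439,239),(262,185),(415,185),(167,537),(505,537)]
img=np.array([b(v) for v in px])
def solve(zl,zu):
    obj=np.array([(-55,32,zl),(-55,-32,zl),(39,32,zu),(39,-32,zu),(55,24,zu),(55,-24,zu),(-75,65,36),(-75,-65,36)],float)/1000
    ok,r,t=cv2.solvePnP(obj,img,B[0],None)
    F=np.diag([1,-1,-1.]);Rm=B[2]@F@cv2.Rodrigues(r)[0];o=B[1]+B[2]@F@t[:,0]
    pr=cv2.projectPoints(obj,r,t,B[0],None)[0][:,0]
    print(zl,zu,'rms',np.sqrt(((pr-img)**2).mean()),'o',np.round(o,4),'slope',np.degrees(np.arcsin(Rm[2,0])),'yaw',np.degrees(np.arctan2(-Rm[0,0],Rm[1,0])),'roll',Rm[2,1],'pk',np.round(o+Rm@[-.008,0,.022],4),'cam in crate',np.round(Rm.T@(B[1]-o),3))
    return o,Rm,pr-img
for zl,zu in itertools.product((22,34),(22,34)): o,Rm,e=solve(zl,zu)
o,Rm,e=solve(22,34);print(e);np.savez('crate.npz',o=o,R=Rm)
im=cv2.imread('pics/w11.png');crop(np.clip(255*(im/255.)**.4,0,255).astype('uint8'),280,60,370,185,5.5,'c_pk.png')
E
python3 m3.py
```

```text
22 22 rms 0.45191950054871244 o [0.5482 0.1384 0.1217] slope 27.911162781791205 yaw 15.124621521957145 roll 0.004255324149056652 pk [0.5528 0.1217 0.1374] cam in crate [0.168 0.004 0.317]
22 34 rms 0.34576082241163214 o [0.5481 0.1385 0.1136] slope 21.63736374811604 yaw 15.152406102074593 roll 0.004478254489360974 pk [0.5523 0.1235 0.1311] cam in crate [0.135 0.004 0.341]
34 22 rms 1.939530764761574 o [0.5477 0.1403 0.1179] slope 29.703765684030255 yaw 15.109253879332952 roll 0.004270119400385452 pk [0.5524 0.1231 0.1331] cam in crate [0.178 0.004 0.316]
34 34 rms 1.6177196671050909 o [0.5476 0.1405 0.1111] slope 23.49171895875062 yaw 15.1350332168377 roll 0.004781541407807653 pk [0.5519 0.125  0.1281] cam in crate [0.145 0.004 0.339]
22 34 rms 0.34576082241163214 o [0.5481 0.1385 0.1136] slope 21.63736374811604 yaw 15.152406102074593 roll 0.004478254489360974 pk [0.5523 0.1235 0.1311] cam in crate [0.135 0.004 0.341]
[[ 0.52078593  0.21578352]
 [-0.58113828  0.21554896]
 [-0.39598347 -0.42279064]
 [ 0.04794707 -0.25799273]
 [-0.34582074  0.11045151]
 [ 0.60824979  0.26645464]
 [ 0.40563042 -0.00115895]
 [-0.25184542 -0.07556641]]
```

View pics/c_pk.png

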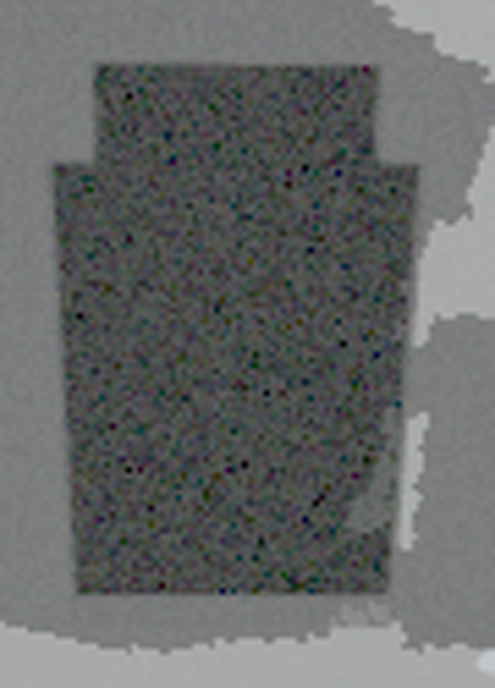

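>>> carry_out --motion '[{"fingers":1,"tx":-0.2,"ty":-5.2,"tz":0,"yaw":-0.09},{"fingers":1,"tx":-0.2,"ty":-5.2,"tz":0,"yaw":-0.09},{"fingers":1,"tx":-0.2,"ty":-5.2,"tz":-0.5,"yaw":-0.09},{"fingers":1,"tx":-0.2,"ty":-5.2,"tz":-1,"yaw":-0.09},{"fingers":1,"tx":-0.2,"ty":-5.2,"tz":-2,"yaw":-0.09}]'

```text
t: 7.22
position: [0.5519, -0.2014, 0.2591]
tool_rot: [-0.122, 1.552, -1.889]
force: [0.8, 0.5, 0.3]
gripper_width: 0.999
```

>>> carry_out --motion '[{"fingers":1,"tx":-0.2,"ty":-5,"tz":-2,"yaw":0},{"fingers":1,"tx":-0.2,"ty":-5,"tz":-2,"yaw":0},{"fingers":1,"tx":0,"ty":-3,"tz":-2,"yaw":0},{"fingers":1,"tx":0,"ty":0,"tz":0,"yaw":0}]'

```text
t: 7.72
position: [0.5395, -0.3447, 0.1891]
tool_rot: [-0.522, 1.546, -2.303]
force: [-0.1, 0.8, 0.1]
gripper_width: 0.998
```

```bash
python3 vv.py 12
```

```text
7.725 [ 0.53954956 -0.34466534  0.1891362 ] [-0.14637221  0.76429323  0.05099838] 0.9975791729048606
[[-0.0164  0.9779 -0.2086]
 [-0.0182 -0.2089 -0.9778]
 [-0.9997 -0.0122  0.0213]]
```

View pics/w12.png

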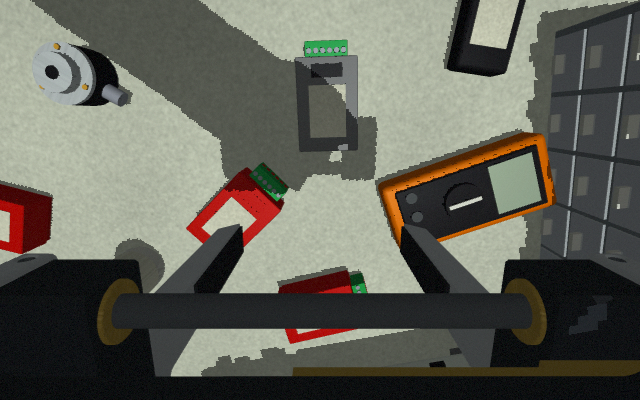

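>>> carry_out --motion '[{"fingers":1,"tx":0.5,"ty":2.5,"tz":-1.5,"yaw":0},{"fingers":1,"tx":0.5,"ty":2.0,"tz":-1.5,"yaw":0},{"fingers":1,"tx":0,"ty":0,"tz":0,"yaw":0}]'

```text
t: 8.15
position: [0.5501, -0.2966, 0.1585]
tool_rot: [-0.514, 1.547, -2.293]
force: [-0.6, -0.4, 0.2]
gripper_width: 1.0
```

```bash
python3 vv.py 13; python3 -c "
from h import *
a=cv2.imread('pics/w12.png');b=cv2.imread('pics/w13.png')
g=lambda x:np.clip(255*(x/255.)**.6,0,255).astype('uint8')
crop(g(a),280,30,375,160,4.5,'c_w12.png');crop(g(b),260,40,400,230,3,'c_w13.png')"
```

```text
8.15 [ 0.55007754 -0.29656065  0.15854933] [-0.61361086 -0.41742364  0.20455138] 1.0002916218117783
[[-0.0158  0.9782 -0.2071]
 [-0.0179 -0.2074 -0.9781]
 [-0.9997 -0.0117  0.0208]]
```

View pics/c_w12.png

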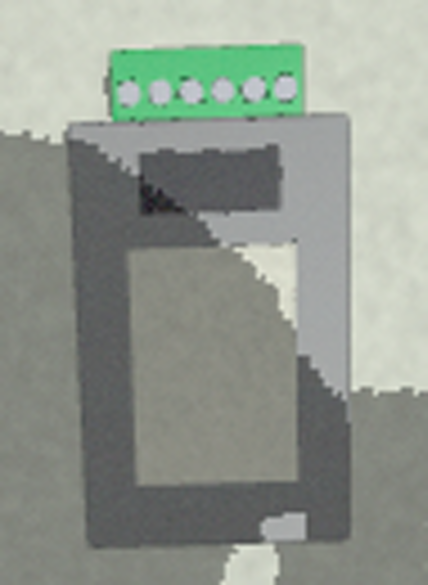

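View pics/w13.png

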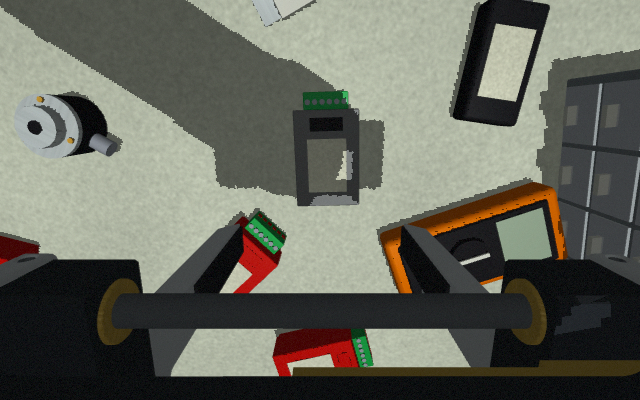

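View pics/c_w13.png

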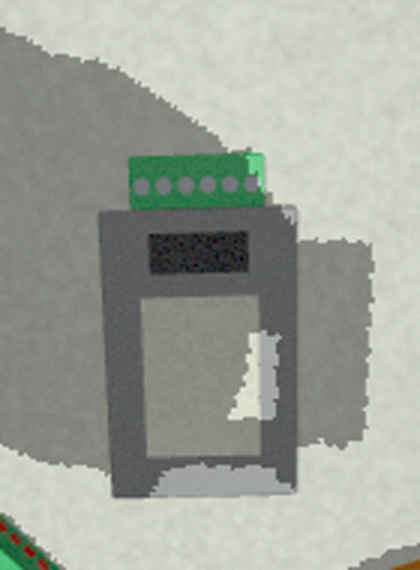

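Run:
```python
from h import *
def ld(n):
    w=np.load(n);return (w['K'],w['o'],w['M'])
A=ld('w12.npz');B=ld('w13.npz');print(A[1],B[1])
a=lambda p:(280+(p[0]+.5)/4.5-.5,30+(p[1]+.5)/4.5-.5)
b=lambda p:(260+(p[0]+.5)/3-.5,40+(p[1]+.5)/3-.5)
P={'upL':((68,121),(99,212)),'upR':((350,115),(297,207)),'dnL':((90,546),(112,497)),'dnR':((351,541),(297,495))}
X={}
for k,(x,y) in P.items():
    X[k],e=tri([ray(A,a(x)),ray(B,b(y))]);print(k,np.round(X[k],4),np.round(e,4),onz(A,a(x),.04),onz(B,b(y),.04))
for c,f,i in ((A,a,0),(B,b,1)):
    Q={k:onz(c,f(P[k][i]),.04)[:2] for k in P}
    print('centre',np.mean(list(Q.values()),0),'yaw long',[np.degrees(np.arctan2(-(Q[u]-Q[d])[0],(Q[u]-Q[d])[1])) for u,d in (('upL','dnL'),('upR','dnR'))],'len',[np.linalg.norm(Q[u]-Q[d]) for u,d in (('upL','dnL'),('upR','dnR'),('upL','upR'),('dnL','dnR'))])
s,M=tool();print(s['position'],'jaw',np.degrees(np.arctan2(M[1,1],M[0,1])))
```

```text
[ 0.55709122 -0.27491473  0.36663454] [ 0.5674116  -0.22686988  0.33613683]
upL [ 0.5395 -0.2184  0.0414] [0.0001 0.0001] [ 0.53933386 -0.21814149  0.04      ] [ 0.53944819 -0.2183878   0.04      ]
upR [ 0.5977 -0.2292  0.0383] [0.0001 0.0001] [ 0.59756609 -0.22948914  0.04      ] [ 0.59747979 -0.22922023  0.04      ]
dnL [ 0.5232 -0.306   0.0383] [0.0003 0.0003] [ 0.52372439 -0.30596303  0.04      ] [ 0.52317172 -0.30550965  0.04      ]
dnR [ 0.5817 -0.3172  0.0395] [0.0001 0.0001] [ 0.58175248 -0.31711193  0.04      ] [ 0.5816299 -0.3170084  0.04     ]
centre [ 0.56059421 -0.2676764 ] yaw long [np.float64(-10.078546285735667), np.float64(-10.230261254999869)] len [np.float64(0.08919798084288727), np.float64(0.08903832365325424), np.float64(0.05932758182789691), np.float64(0.05908940569436752)]
centre [ 0.5604324  -0.26753152] yaw long [np.float64(-10.582247629628919), np.float64(-10.234330915389561)] len [np.float64(0.08862922817330081), np.float64(0.08920751626030797), np.float64(0.059033962579940244), np.float64(0.05957835571604)]
[ 0.54996109 -0.29785008  0.1593805 ] jaw -12.034106391177101
```

Run:
```python
from h import *
w=np.load('w13.npz');B=(w['K'],w['o'],w['M'])
for n,uv,z in [('mm',(379,232),.02),('mm2',(395,300),.02),('mmtop',(530,183),.039),('brick',(452,118),.02),('rednose',(250,210),.02),('rednose2',(285,240),.02),('redtop',(238,215),.03)]:print(n,onz(B,uv,z))
```

```text
mm [ 0.59820799 -0.35695712  0.02      ]
mm2 [ 0.60259856 -0.44057854  0.02      ]
mmtop [ 0.74375442 -0.32933312  0.039     ]
brick [ 0.68525159 -0.25634351  0.02      ]
rednose [ 0.47119384 -0.30576673  0.02      ]
rednose2 [ 0.49895799 -0.34564512  0.02      ]
redtop [ 0.46093613 -0.30589701  0.03      ]
```

>>> carry_out --motion '[{"fingers":1,"tx":1.0,"ty":3.0,"tz":-3,"yaw":0.028},{"fingers":1,"tx":0,"ty":0,"tz":-2,"yaw":0}]'

```text
t: 8.45
position: [0.5613, -0.269, 0.111]
tool_rot: [-0.261, 1.547, -2.013]
force: [0.5, -0.4, -0.1]
gripper_width: 1.001
```

Run:
```python
from h import *
s,M=tool();print(s['position'],np.round(M,4),'jaw',np.degrees(np.arctan2(M[1,1],M[0,1])))
# tilt effect: where tip will be lowering vertically
print('need',(np.array([.5605,-.2676])-s['position'][:2])*100, (0.016-s['position'][2])*100)
```

```text
[ 0.56132751 -0.26902522  0.11097743] [[-0.0101  0.9835 -0.1806]
 [-0.0212 -0.1808 -0.9833]
 [-0.9997 -0.0061  0.0227]] jaw -10.417624902873218
need [-0.08275089  0.14252195] -9.497742909365511
```

>>> carry_out --motion '[{"fingers":1,"tx":-0.1,"ty":0.15,"tz":-4,"yaw":0},{"fingers":1,"tx":0,"ty":0,"tz":-3,"yaw":0},{"fingers":1,"tx":0,"ty":0,"tz":-1.5,"yaw":0},{"fingers":1,"tx":0,"ty":0,"tz":0,"yaw":0}]'

```text
t: 8.95
position: [0.5599, -0.2722, 0.0251]
tool_rot: [-0.135, 1.545, -1.891]
force: [0.5, -0.3, 0.3]
gripper_width: 0.999
```

Run:
```python
from h import *
s,M=tool();print(s['position'],s['force'],'jaw',np.degrees(np.arctan2(M[1,1],M[0,1])))
print('need',(np.array([.5605,-.2676])-s['position'][:2])*100, (0.016-s['position'][2])*100)
```

```text
[ 0.55992783 -0.27224227  0.02507936] [ 0.49762365 -0.25029067  0.28131341] jaw -10.617239084271274
need [0.0572165  0.46422704] -0.9079359875995702
```

>>> carry_out --motion '[{"fingers":1,"tx":0.05,"ty":0.5,"tz":-0.5,"yaw":0},{"fingers":1,"tx":0,"ty":0.1,"tz":-0.4,"yaw":0},{"fingers":1,"tx":0,"ty":0,"tz":0,"yaw":0}]'

```text
t: 9.32
position: [0.5617, -0.2667, 0.0181]
tool_rot: [-0.004, 1.545, -1.76]
force: [-0.3, 0.7, 0.5]
gripper_width: 0.998
```

```bash
python3 - <<'E'
from h import *
s,M=tool();print(s['position'],s['force'],'jaw',np.degrees(np.arctan2(M[1,1],M[0,1])))
print('need',(np.array([.5605,-.2676])-s['position'][:2])*100, (0.016-s['position'][2])*100)
E
python3 vv.py 14
```

```text
[ 0.56173896 -0.26672489  0.01806433] [-0.33098907  0.71419845  0.45316255] jaw -10.622614447103295
need [-0.12389601 -0.08751084] -0.20643288249475797
9.325 [ 0.56173896 -0.26672489  0.01806433] [-0.33098907  0.71419845  0.45316255] 0.9981489334735827
[[-4.900e-03  9.829e-01 -1.843e-01]
 [-2.550e-02 -1.843e-01 -9.825e-01]
 [-9.997e-01 -1.000e-04  2.600e-02]]
```

View pics/w14.png

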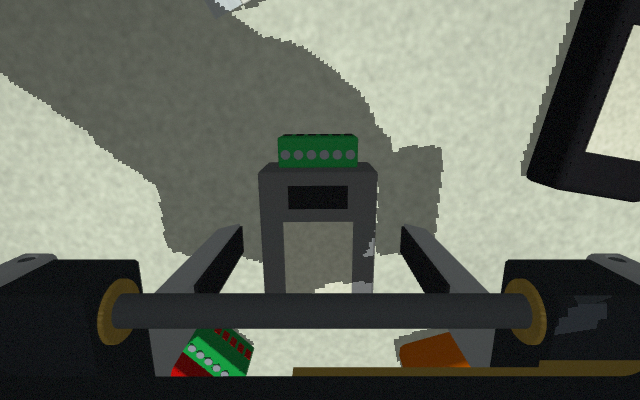

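w14 shows the module between the open fingers: housing edges at columns 259 and 377, fingertips at 243 and 401, with the nose at (318,150). I close.

>>> carry_out --motion '[{"fingers":1,"tx":-0.1,"ty":-0.1,"tz":-0.2,"yaw":0},{"fingers":-1,"tx":0,"ty":0,"tz":0,"yaw":0},{"fingers":-1,"tx":0,"ty":0,"tz":0,"yaw":0},{"fingers":-1,"tx":0,"ty":0,"tz":0,"yaw":0},{"fingers":-1,"tx":0,"ty":0,"tz":0,"yaw":0}]' --grip_force 20

```text
t: 10.0
position: [0.5609, -0.2681, 0.0166]
tool_rot: [0.027, 1.545, -1.729]
force: [0.3, 0.0, -0.3]
gripper_width: 0.639
```

```bash
python3 vv.py 15
```

```text
10.0 [ 0.56093916 -0.26805155  0.01660269] [ 0.28785596  0.04715947 -0.32349603] 0.6385915932814267
[[-4.100e-03  9.829e-01 -1.844e-01]
 [-2.570e-02 -1.844e-01 -9.825e-01]
 [-9.997e-01  7.000e-04  2.600e-02]]
```

View pics/w15.png

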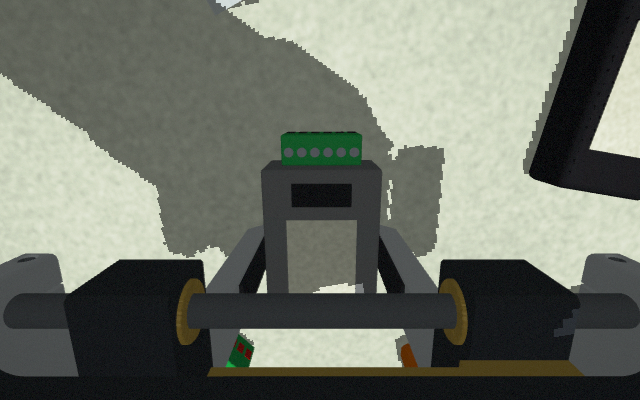

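>>> carry_out --motion '[{"fingers":-1,"tx":0,"ty":0,"tz":2,"yaw":0},{"fingers":-1,"tx":0,"ty":0,"tz":5,"yaw":0},{"fingers":-1,"tx":0,"ty":0,"tz":6,"yaw":0},{"fingers":-1,"tx":0,"ty":2,"tz":6,"yaw":0.08},{"fingers":-1,"tx":0.2,"ty":4,"tz":6,"yaw":0.1}]'

```text
t: 10.68
position: [0.5585, -0.2158, 0.2624]
tool_rot: [-0.172, 1.543, -1.75]
force: [1.2, 1.6, -2.0]
gripper_width: 0.635
```

>>> carry_out --motion '[{"fingers":-1,"tx":0.4,"ty":4.5,"tz":4,"yaw":0.1},{"fingers":-1,"tx":0.4,"ty":4.5,"tz":2,"yaw":0.1},{"fingers":-1,"tx":0.4,"ty":4.5,"tz":0,"yaw":0.07},{"fingers":-1,"tx":0.2,"ty":3,"tz":0,"yaw":0},{"fingers":-1,"tx":0,"ty":0,"tz":0,"yaw":0}]'

```text
t: 11.3
position: [0.5712, -0.0457, 0.3349]
tool_rot: [0.207, 1.542, -1.091]
force: [-0.3, -0.9, -2.2]
gripper_width: 0.642
```

```bash
python3 vv.py 16
```

```text
11.3 [ 0.57116391 -0.04571557  0.33488024] [-0.27227052 -0.92596535 -2.22672342] 0.6419859534427658
[[ 0.0134  0.9631  0.2689]
 [-0.0258  0.2692 -0.9627]
 [-0.9996  0.006   0.0285]]
```

View pics/w16.png

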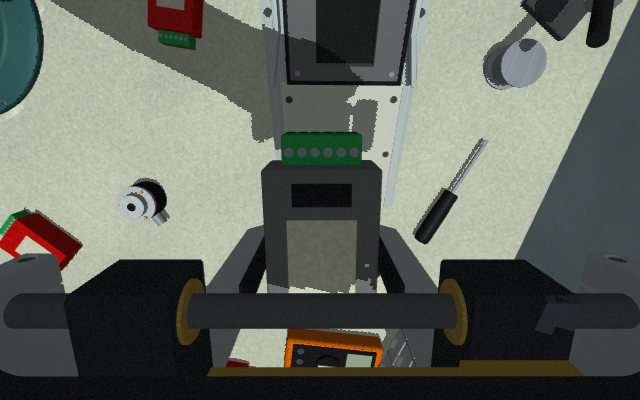

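>>> carry_out --motion '[{"fingers":-1,"tx":0.3,"ty":3.5,"tz":0,"yaw":0},{"fingers":-1,"tx":0.3,"ty":3.5,"tz":0,"yaw":-0.006},{"fingers":-1,"tx":0,"ty":0,"tz":0,"yaw":0},{"fingers":-1,"tx":0,"ty":0,"tz":0,"yaw":0}]'

```text
t: 11.85
position: [0.5761, 0.0174, 0.3373]
tool_rot: [0.223, 1.539, -1.093]
force: [-0.4, -0.2, -2.0]
gripper_width: 0.638
```

```bash
python3 vv.py 17; python3 -c "
from h import *
b=cv2.imread('pics/w17.png')
g=lambda x:np.clip(255*(x/255.)**.5,0,255).astype('uint8')
crop(g(b),225,0,415,160,4,'c_w17.png')"
```

```text
11.85 [0.57612304 0.01744423 0.33725235] [-0.35777516 -0.23181825 -1.98156856] 0.6376316962431945
[[ 0.0145  0.9676  0.252 ]
 [-0.028   0.2523 -0.9672]
 [-0.9995  0.007   0.0307]]
```

View pics/c_w17.png

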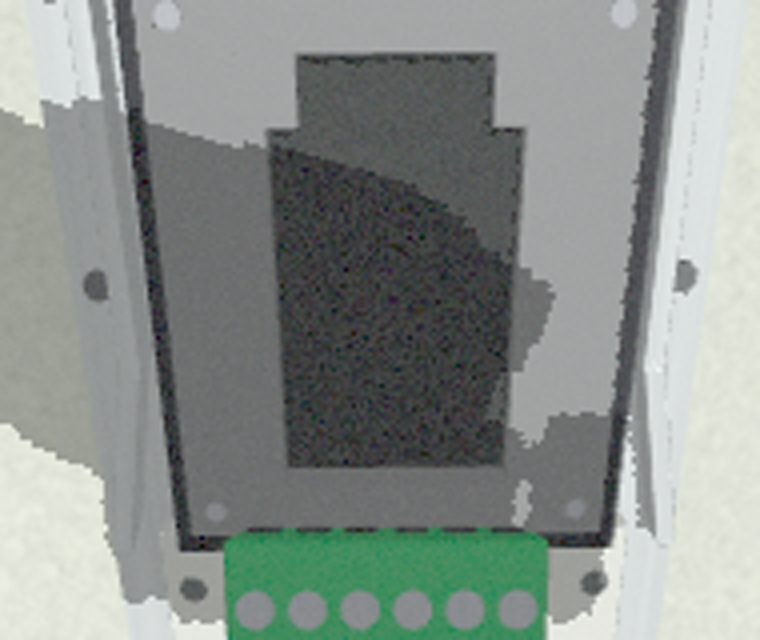

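```bash
cat > m4.py <<'E'
from h import *
def ld(n):
    w=np.load(n);return (w['K'],w['o'],w['M'])
A=ld('w10.npz');B=ld('w11.npz');C=ld('w17.npz')
a=lambda p:(215+(p[0]+.5)/3.8-.5,(p[1]+.5)/3.8-.5)
b=lambda p:(210+(p[0]+.5)/3-.5,10+(p[1]+.5)/3-.5)
c=lambda p:(225+(p[0]+.5)/4-.5,(p[1]+.5)/4-.5)
P={'DnN':((-75,65,36),(147,474),(167,537),(183,549)),'DnF':((-75,-65,36),(648,472),(505,537),(607,546)),
'rN':(None,(187,427),(195,510),(216,512)),'rF':(None,(607,427),(478,510),(574,509)),
'ruN':(None,None,(158,155),(167,15)),'ruF':(None,None,(522,157),(623,15)),
'flN':((-55,32,22),(272,380),(252,473),(288,466)),'flF':((-55,-32,22),(524,380),(421,473),(504,466)),
'shN':((39,32,34),None,(239,239),(268,130)),'shF':((39,-32,34),None,(439,239),(526,129)),
'reN':((55,24,34),None,(262,185),(297,54)),'reF':((55,-24,34),None,(415,185),(496,53))}
obj=[];wd=[]
for k,(m,*pp) in P.items():
    rs=[ray(q,f(p)) for q,f,p in zip((A,B,C),(a,b,c),pp) if p]
    X,e=tri(rs);print(k,np.round(X,4),np.round(e,4))
    if m: obj.append(np.array(m)/1000);wd.append(X)
obj=np.array(obj);wd=np.array(wd)
Rt,_=R.align_vectors(wd-wd.mean(0),obj-obj.mean(0));Rm=Rt.as_matrix();o=wd.mean(0)-Rm@obj.mean(0)
print('fit res mm',np.round(1000*(wd-(obj@Rm.T+o)),1).tolist())
print('slope',np.degrees(np.arcsin(Rm[2,0])),'yaw',np.degrees(np.arctan2(-Rm[0,0],Rm[1,0])),'roll',Rm[2,1])
print('pocket',o+Rm@[-.008,0,.022],'o',o,'z',Rm[:,2])
for n,q in zip('ABC',(A,B,C)):print(n,'cam in crate',Rm.T@(q[1]-o))
# fit with slope fixed 24 deg, yaw free from above
y=np.arctan2(-Rm[0,0],Rm[1,0]);u=np.array([-np.sin(y),np.cos(y),0]);s,cs=np.sin(np.radians(24)),np.cos(np.radians(24))
x=cs*u+s*np.array([0,0,1]);z=-s*u+cs*np.array([0,0,1]);R2=np.c_[x,np.cross(z,x),z];o2=wd.mean(0)-R2@obj.mean(0)
print('24deg: pocket',o2+R2@[-.008,0,.022],'o',o2,'res',np.round(1000*(wd-(obj@R2.T+o2)),1).tolist())
E
python3 m4.py
```

```text
DnN [0.5075 0.0427 0.1249] [0.0004 0.0001 0.0005]
DnF [0.6309 0.0768 0.1277] [0.0006 0.0003 0.0008]
rN [0.5155 0.0566 0.1295] [0.0002 0.0002 0.    ]
rF [0.6173 0.0845 0.1304] [0.0003 0.0002 0.0005]
ruN [0.4852 0.1682 0.1791] [0.0001 0.0001]
ruF [0.5885 0.1966 0.175 ] [0.0002 0.0002]
flN [0.5322 0.0739 0.1181] [0.0004 0.0002 0.0004]
flF [0.5948 0.0908 0.118 ] [0.0002 0.0003 0.0002]
shN [0.5125 0.1522 0.1702] [0.0003 0.0003]
shF [0.5728 0.169  0.167 ] [0.0005 0.0005]
reN [0.5163 0.1685 0.1773] [0.0002 0.0002]
reF [0.5608 0.1809 0.1754] [0.0006 0.0006]
fit res mm [[0.5, 0.3, 0.3], [-1.6, 0.5, 3.1], [-0.3, -0.3, -1.8], [0.5, -0.0, -1.9], [1.1, -0.1, 1.1], [-0.4, -0.0, -2.1], [0.9, -0.1, 1.7], [-0.8, -0.1, -0.2]]
slope 23.982996387482576 yaw 15.110597843223726 roll 0.00022990260653169003
pocket [0.55222599 0.12395883 0.13904227] o [0.54798413 0.13964705 0.12219334] z [ 0.10620161 -0.39234613  0.9136661 ]
A cam in crate [0.0643993  0.00287966 0.32609517]
B cam in crate [0.14462321 0.00278454 0.32754531]
C cam in crate [0.11188118 0.00518684 0.37916892]
24deg: pocket [0.55222766 0.12396183 0.13904368] o [0.54798984 0.13965632 0.12219958] res [[0.6, 0.2, 0.3], [-1.6, 0.5, 3.1], [-0.3, -0.3, -1.8], [0.5, -0.0, -1.9], [1.1, -0.1, 1.1], [-0.4, -0.0, -2.2], [0.9, -0.1, 1.7], [-0.8, -0.1, -0.3]]
```

Triangulation from three wrist views gives a docked crate slope of 23.98°, with its origin at x≈79 mm and flat on the deck. The pocket is at (0.5522, 0.1240, 0.1390). I move above it.

>>> carry_out --motion '[{"fingers":-1,"tx":-0.6,"ty":3,"tz":-2,"yaw":0.009},{"fingers":-1,"tx":-0.7,"ty":3,"tz":-3,"yaw":0},{"fingers":-1,"tx":-0.6,"ty":3,"tz":-3,"yaw":0},{"fingers":-1,"tx":0,"ty":0,"tz":-2.5,"yaw":0},{"fingers":-1,"tx":0,"ty":0,"tz":0,"yaw":0}]'

```text
t: 12.52
position: [0.5569, 0.1027, 0.2311]
tool_rot: [0.276, 1.538, -1.04]
force: [-0.1, 0.0, -2.7]
gripper_width: 0.638
```

```bash
cat > n.py <<'E'
from h import *
s,M=tool();print(s['t'],s['position'],s['force'],s['torque'],s['gripper_width'],'jaw',np.degrees(np.arctan2(M[1,1],M[0,1])),'x',np.round(M[:,0],4))
print('need cm',(np.array([.556,.110,.1525])-s['position'])*100)
E
python3 n.py
```

```text
12.525 [0.55687171 0.10273335 0.23106415] [-0.06781156  0.02174034 -2.73286978] [-0.07648912  0.12282276 -0.00333788] 0.6378283812401376 jaw 14.586951721594653 x [ 0.0168 -0.0287 -0.9994]
need cm [-0.08717121  0.72666456 -7.85641473]
```

>>> carry_out --motion '[{"fingers":-1,"tx":-0.1,"ty":0.8,"tz":-1.5,"yaw":0.015},{"fingers":-1,"tx":0,"ty":0,"tz":-1.5,"yaw":0},{"fingers":-1,"tx":0,"ty":0,"tz":0,"yaw":0}]' --grip_force 10

```text
t: 12.9
position: [0.5569, 0.1098, 0.2011]
tool_rot: [0.341, 1.537, -0.961]
force: [0.8, 0.2, -2.1]
gripper_width: 0.638
```

```bash
python3 n.py; python3 vv.py 18
```

```text
12.9 [0.55687713 0.10982782 0.20106142] [ 0.80735737  0.16870619 -2.05267212] [-0.0140658   0.08963078  0.01598931] 0.6375271814238462 jaw 15.38073504156886 x [ 0.0194 -0.0277 -0.9994]
need cm [-0.08771312  0.01721801 -4.85614166]
12.9 [0.55687713 0.10982782 0.20106142] [ 0.80735737  0.16870619 -2.05267212] 0.6375271814238462
[[ 0.0194  0.9641  0.2647]
 [-0.0277  0.2652 -0.9638]
 [-0.9994  0.0113  0.0319]]
```

View pics/w18.png

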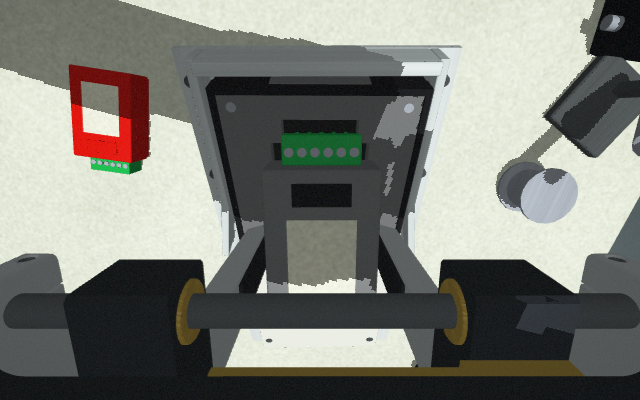

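>>> carry_out --motion '[{"fingers":-1,"tx":-0.1,"ty":0,"tz":-1.2,"yaw":0},{"fingers":-1,"tx":0,"ty":0,"tz":-0.8,"yaw":0},{"fingers":-1,"tx":0,"ty":0,"tz":0,"yaw":0}]' --grip_force 8

```text
t: 13.32
position: [0.5565, 0.1097, 0.1809]
tool_rot: [0.391, 1.536, -0.912]
force: [-0.4, 0.1, -1.3]
gripper_width: 0.637
```

```bash
python3 n.py
```

```text
13.325 [0.55648539 0.1097414  0.18091738] [-0.36031178  0.11287008 -1.33318298] [-0.06633244  0.06083073  0.04175002] 0.6368575848860688 jaw 15.363193960786157 x [ 0.0211 -0.0272 -0.9994]
need cm [-0.04853916  0.0258597  -2.84173816]
```

>>> carry_out --motion '[{"fingers":-1,"tx":-0.05,"ty":0,"tz":-0.6,"yaw":0},{"fingers":-1,"tx":0,"ty":0,"tz":-0.4,"yaw":0},{"fingers":-1,"tx":0,"ty":0,"tz":0,"yaw":0}]'

```text
t: 13.7
position: [0.5566, 0.1091, 0.1708]
tool_rot: [0.416, 1.535, -0.887]
force: [-0.8, -0.9, -1.3]
gripper_width: 0.638
```

```bash
python3 n.py;python3 vv.py 19
```

```text
13.7 [0.55662866 0.10909515 0.17081293] [-0.76478845 -0.86580139 -1.34252173] [-0.11165904  0.02586808 -0.01534584] 0.6384920710908496 jaw 15.323822328032902 x [ 0.0224 -0.0275 -0.9994]
need cm [-0.06286588  0.09048481 -1.83129285]
13.7 [0.55662866 0.10909515 0.17081293] [-0.76478845 -0.86580139 -1.34252173] 0.6384920710908496
[[ 0.0224  0.9643  0.2637]
 [-0.0275  0.2642 -0.9641]
 [-0.9994  0.0143  0.0325]]
```

View pics/w19.png

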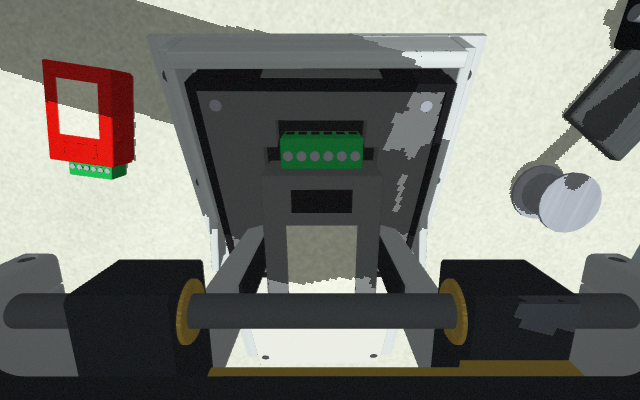

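>>> carry_out --motion '[{"fingers":-1,"tx":-0.08,"ty":0.08,"tz":-0.4,"yaw":0},{"fingers":-1,"tx":0,"ty":0,"tz":-0.4,"yaw":0},{"fingers":-1,"tx":0,"ty":0,"tz":0,"yaw":0}]'

```text
t: 14.12
position: [0.5559, 0.11, 0.1626]
tool_rot: [0.431, 1.535, -0.873]
force: [0.8, -0.4, -2.2]
gripper_width: 0.638
```

```bash
python3 n.py;python3 vv.py 20
```

```text
14.125 [0.55591505 0.10999485 0.16263629] [ 0.7508168  -0.40531431 -2.23482469] [-0.15794004  0.02339089 -0.01286683] 0.6381721369097679 jaw 15.324848409714205 x [ 0.0229 -0.0273 -0.9994]
need cm [ 8.49469056e-03  5.14592304e-04 -1.01362945e+00]
14.125 [0.55591505 0.10999485 0.16263629] [ 0.7508168  -0.40531431 -2.23482469] 0.6381721369097679
[[ 0.0229  0.9643  0.2637]
 [-0.0273  0.2643 -0.9641]
 [-0.9994  0.0149  0.0323]]
```

View pics/w20.png

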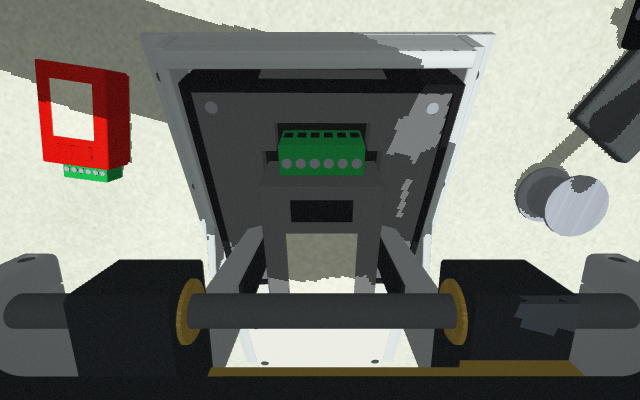

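Forces stay near the module's weight and the module is pitching nose-up as intended: its dark window moved from row 194 to 211. I continue.

>>> carry_out --motion '[{"fingers":-1,"tx":0,"ty":0,"tz":-0.35,"yaw":0},{"fingers":-1,"tx":0,"ty":0,"tz":-0.3,"yaw":0},{"fingers":-1,"tx":0,"ty":0,"tz":0,"yaw":0}]'

```text
t: 14.55
position: [0.5563, 0.1104, 0.1567]
tool_rot: [0.464, 1.535, -0.839]
force: [-0.3, -0.3, -1.3]
gripper_width: 0.641
```

```bash
python3 n.py;python3 vv.py 21;python3 -c "
from h import *
c,im=shot('side','s21.png');crop(im,260,60,460,260,3,'c_s21.png')"
```

```text
14.55 [0.5563108  0.11038887 0.15666148] [-0.28932095 -0.26712092 -1.33143458] [-0.40248557  0.146542    0.02672622] 0.6406505860686125 jaw 15.351523934870828 x [ 0.0238 -0.0264 -0.9994]
need cm [-0.0310796  -0.03888722 -0.41614839]
14.55 [0.5563108  0.11038887 0.15666148] [-0.28932095 -0.26712092 -1.33143458] 0.6406505860686125
[[ 0.0238  0.9642  0.2641]
 [-0.0264  0.2647 -0.964 ]
 [-0.9994  0.0159  0.0318]]
```

View pics/w21.png

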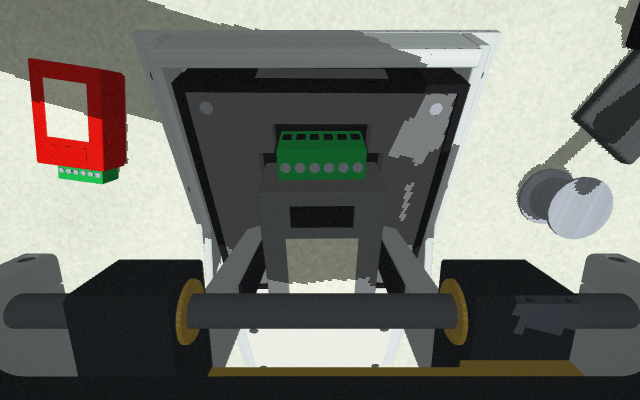

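View pics/c_s21.png

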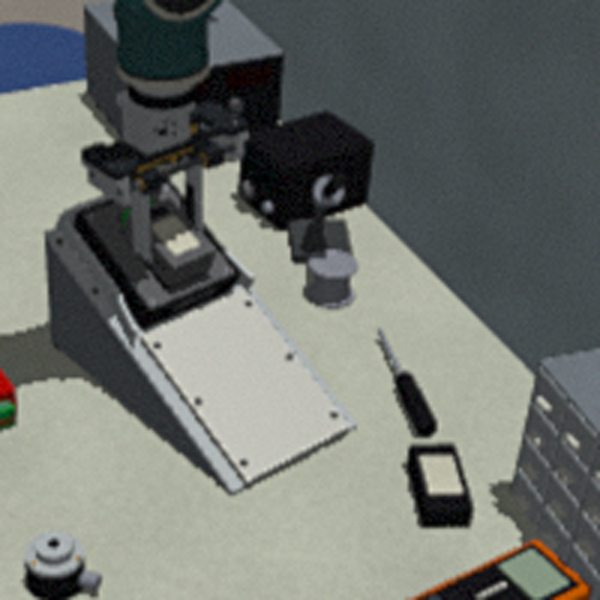

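>>> carry_out --motion '[{"fingers":-1,"tx":0,"ty":0,"tz":-0.25,"yaw":0},{"fingers":-1,"tx":0,"ty":0,"tz":0,"yaw":0}]'

```text
t: 14.9
position: [0.5563, 0.1105, 0.1545]
tool_rot: [0.474, 1.536, -0.829]
force: [-0.6, -1.2, -2.4]
gripper_width: 0.642
```

```bash
python3 n.py
```

```text
14.9 [0.55630739 0.11052525 0.15453847] [-0.64169721 -1.16821863 -2.36425946] [-0.3468421   0.14741763  0.04934229] 0.6420385212702708 jaw 15.356890507365655 x [ 0.0238 -0.026  -0.9994]
need cm [-0.03073864 -0.05252491 -0.20384667]
```

>>> carry_out --motion '[{"fingers":-1,"tx":0,"ty":0,"tz":-0.2,"yaw":0},{"fingers":-1,"tx":0,"ty":0,"tz":0,"yaw":0}]'

```text
t: 15.15
position: [0.5563, 0.1107, 0.1529]
tool_rot: [0.484, 1.536, -0.819]
force: [0.3, -0.7, 0.0]
gripper_width: 0.644
```

```bash
python3 n.py; python3 vv.py 22
```

```text
15.15 [0.5563041  0.11065728 0.15291827] [ 0.26868177 -0.68244624  0.04844732] [-0.39077272  0.31546409  0.00530549] 0.6438629160388696 jaw 15.361924372000304 x [ 0.0238 -0.0255 -0.9994]
need cm [-0.03041027 -0.0657279  -0.04182678]
15.15 [0.5563041  0.11065728 0.15291827] [ 0.26868177 -0.68244624  0.04844732] 0.6438629160388696
[[ 0.0238  0.9641  0.2643]
 [-0.0255  0.2649 -0.9639]
 [-0.9994  0.0162  0.0309]]
```

View pics/w22.png

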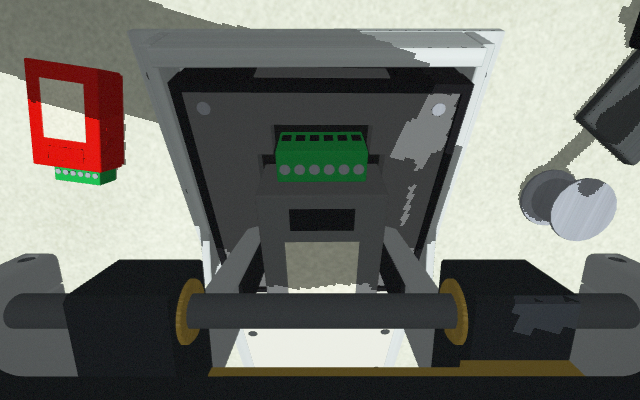

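>>> carry_out --motion '[{"fingers":-1,"tx":0,"ty":0,"tz":-0.2,"yaw":0},{"fingers":-1,"tx":0,"ty":0,"tz":0,"yaw":0}]'

```text
t: 15.45
position: [0.5563, 0.1107, 0.1513]
tool_rot: [0.492, 1.536, -0.811]
force: [-1.1, -1.8, 1.5]
gripper_width: 0.641
```

```bash
python3 n.py
```

```text
15.45 [0.5562962  0.11071427 0.15126129] [-1.06826782 -1.83975267  1.52958909] [-0.4277613   0.36194775  0.01250481] 0.6414702670516688 jaw 15.35990080011222 x [ 0.0238 -0.0251 -0.9994]
need cm [-0.02962037 -0.07142725  0.1238712 ]
```

>>> carry_out --motion '[{"fingers":0.35,"tx":0,"ty":0,"tz":0,"yaw":0},{"fingers":0.5,"tx":0,"ty":0,"tz":0,"yaw":0},{"fingers":0.6,"tx":0,"ty":0,"tz":0,"yaw":0}]'

```text
t: 15.82
position: [0.5574, 0.111, 0.1516]
tool_rot: [0.547, 1.535, -0.755]
force: [2.2, -0.3, 2.1]
gripper_width: 0.794
```

```bash
python3 n.py; python3 vv.py 23
```

```text
15.825 [0.5573849  0.11101726 0.15162939] [ 2.1604139  -0.32998219  2.08792433] [-0.17694512 -0.41291301  0.02303012] 0.7935565739844911 jaw 15.374192866903217 x [ 0.0262 -0.0247 -0.9994]
need cm [-0.13849016 -0.10172628  0.08706114]
15.825 [0.5573849  0.11101726 0.15162939] [ 2.1604139  -0.32998219  2.08792433] 0.7935565739844911
[[ 0.0262  0.964   0.2644]
 [-0.0247  0.2651 -0.9639]
 [-0.9994  0.0187  0.0307]]
```

View pics/w23.png

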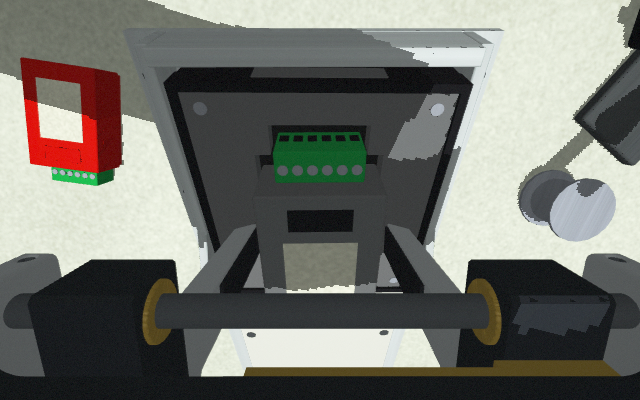

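>>> carry_out --motion '[{"fingers":0.7,"tx":0,"ty":0,"tz":1,"yaw":0},{"fingers":0.7,"tx":0,"ty":0,"tz":3,"yaw":0},{"fingers":0.7,"tx":0,"ty":0,"tz":5,"yaw":0},{"fingers":0.7,"tx":0.6,"ty":-3,"tz":4,"yaw":0},{"fingers":1,"tx":0.8,"ty":-4,"tz":2,"yaw":0}]'

```text
t: 16.5
position: [0.5683, 0.0423, 0.3061]
tool_rot: [0.404, 1.538, -0.893]
force: [-0.3, -0.8, -0.6]
gripper_width: 0.923
```

```bash
python3 n.py; python3 vv.py 24;python3 -c "
from h import *
b=cv2.imread('pics/w24.png')
g=lambda x:np.clip(255*(x/255.)**.5,0,255).astype('uint8')
crop(g(b),215,0,415,200,3,'c_w24.png')"
```

```text
16.5 [0.5683316  0.04229737 0.30609711] [-0.34394673 -0.76084378 -0.5527171 ] [-0.07653101  0.11218293  0.02682336] 0.9231970901502391 jaw 15.673455391812725 x [ 0.0204 -0.0253 -0.9995]
need cm [ -1.23315958   6.77026295 -15.35971094]
16.5 [0.5683316  0.04229737 0.30609711] [-0.34394673 -0.76084378 -0.5527171 ] 0.9231970901502391
[[ 0.0204  0.9627  0.2697]
 [-0.0253  0.2701 -0.9625]
 [-0.9995  0.0128  0.0299]]
```

View pics/w24.png

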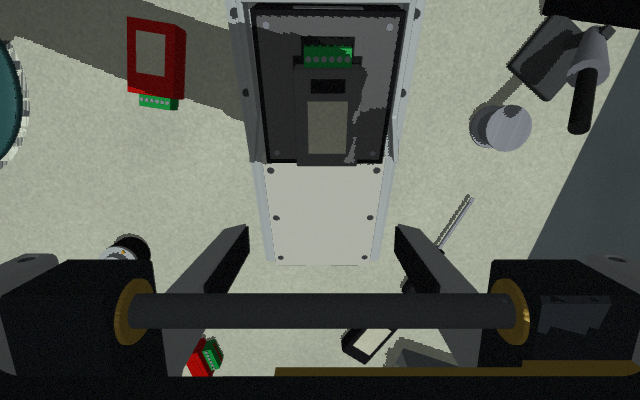

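View pics/c_w24.png

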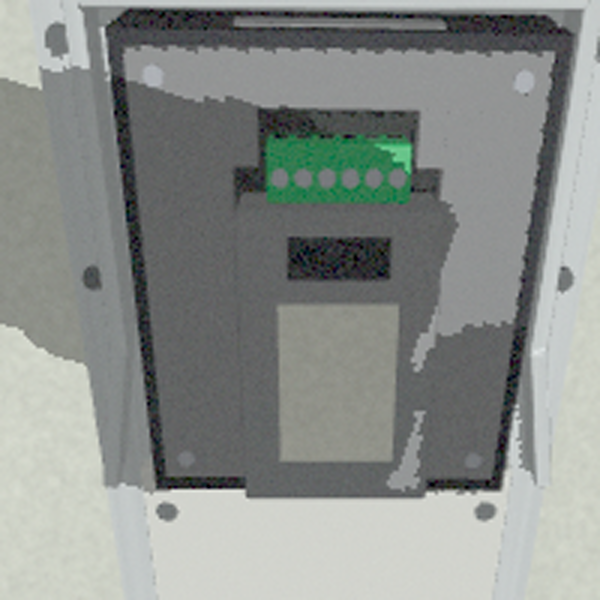

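>>> carry_out --motion '[{"fingers":1,"tx":1.0,"ty":-4,"tz":-3,"yaw":0},{"fingers":1,"tx":0.4,"ty":-2,"tz":-3,"yaw":0},{"fingers":1,"tx":0,"ty":0,"tz":0,"yaw":0}]'

```text
t: 16.92
position: [0.5835, -0.0261, 0.2491]
tool_rot: [0.505, 1.536, -0.8]
force: [0.3, 0.6, 0.1]
gripper_width: 1.001
```

```bash
python3 vv.py 25;python3 -c "
from h import *
b=cv2.imread('pics/w25.png')
g=lambda x:np.clip(255*(x/255.)**.5,0,255).astype('uint8')
crop(g(b),215,0,425,180,3.5,'c_w25.png');b=cv2.imread('pics/w24.png')
crop(g(b),270,30,390,175,4,'c_w24b.png')
c,im=shot('side','s25.png');crop(g(im),270,100,370,200,5,'c_s25.png')"
```

```text
16.925 [ 0.5834698  -0.02610514  0.24914706] [0.32863236 0.56046066 0.10878496] 1.001175872173673
[[ 0.0245  0.9647  0.2623]
 [-0.0253  0.2629 -0.9645]
 [-0.9994  0.017   0.0309]]
```

View pics/c_w25.png

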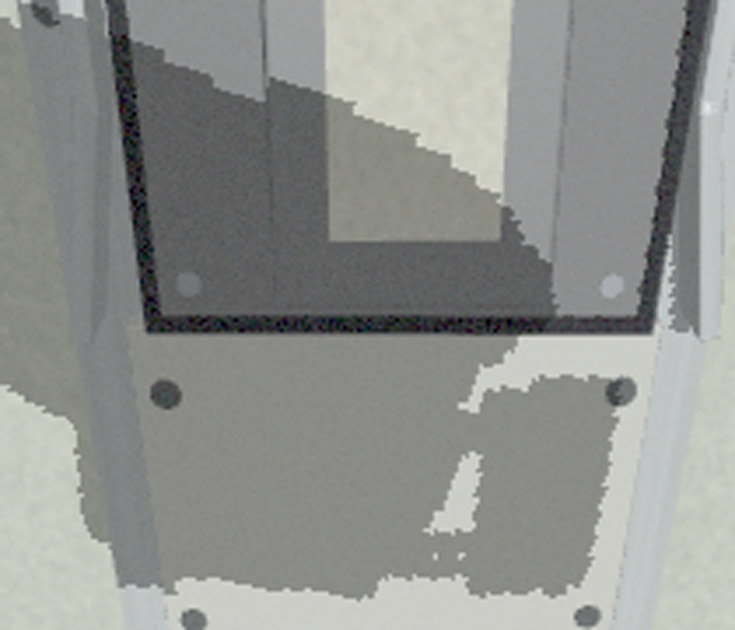

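View pics/c_s25.png

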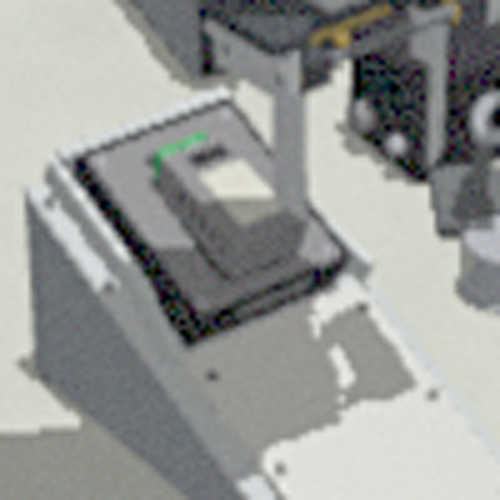

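View pics/c_w24b.png

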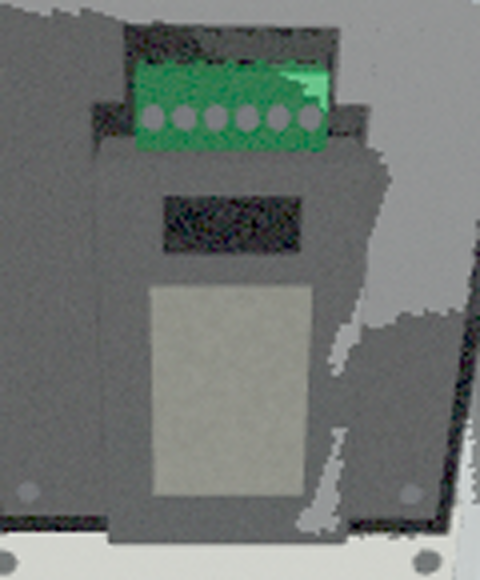

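```bash
cat > m5.py <<'E'
import io,contextlib
with contextlib.redirect_stdout(io.StringIO()): exec(open('m4.py').read())
D=ld('w24.npz');E=ld('w25.npz')
d=lambda p:(270+(p[0]+.5)/4-.5,30+(p[1]+.5)/4-.5)
e_=lambda p:(215+(p[0]+.5)/3.5-.5,(p[1]+.5)/3.5-.5)
pk=o2+R2@[-.008,0,.022]
inv=lambda X:np.round(1000*(R2.T@(X-pk)),1)
for k,x,y in [('labL',(154,495),(329,240)),('labR',(305,495),(501,240)),('dnL',(109,543),(276,305)),('dnR',(346,543),(555,305))]:
    X,er=tri([ray(D,d(x)),ray(E,e_(y))]);print(k,'in pocket frame',inv(X),np.round(er,4))
def onplane(c,uv,h):
    oo,dd=ray(c,uv);n=R2[:,2];t=(h-(oo-pk)@n)/(dd@n);return inv(oo+dd*t)
print('on flat-top plane 40:')
for k,p in dict(dnL=(109,543),dnR=(346,543),upL=(103,140),labUL=(150,287),labUR=(312,287),labDL=(154,495),labDR=(305,495)).items():print(k,onplane(D,d(p),.04))
print('crate check low rim, plane 14:',onplane(D,d((450,531)),.014),onplane(E,e_((148,333)),.014),onplane(E,e_((653,331)),.014))
print('recess top edge plane12',onplane(D,d((125,27)),.012),onplane(D,d((338,27)),.012), 'shoulder',onplane(D,d((95,104)),.012),onplane(D,d((368,104)),.012))
print('E label low on 40',onplane(E,e_((329,240)),.04),onplane(E,e_((501,240)),.04),'edge',onplane(E,e_((276,305)),.04),onplane(E,e_((555,305)),.04))
E
python3 m5.py
```

```text
labL in pocket frame [-31.6  17.1  52.5] [0. 0.]
labR in pocket frame [-31.6 -19.3  51.8] [0.0002 0.0002]
dnL in pocket frame [-45.1  28.7  53.1] [0.0003 0.0003]
dnR in pocket frame [-44.7 -31.1  53.2] [0.0007 0.0007]
on flat-top plane 40:
dnL [-53.8  29.4  40. ]
dnR [-53.3 -32.3  40. ]
upL [47.1 27.1 40. ]
labUL [15.3 17.7 40. ]
labUR [ 15.7 -18.9  40. ]
labDL [-39.2  17.5  40. ]
labDR [-38.9 -20.7  40. ]
crate check low rim, plane 14: [-66.1 -65.3  14. ] [-66.9  64.7  14. ] [-65.9 -65.   14. ]
recess top edge plane12 [62.6 23.3 12. ] [ 63.2 -23.4  12. ] shoulder [46.5 30.5 12. ] [ 47.3 -31.5  12. ]
E label low on 40 [-35.5  17.5  40. ] [-35.3 -20.6  40. ] edge [-50.   29.8  40. ] [-49.7 -34.2  40. ]
```

The module is hung up. Two views put its lower top edge at z≈53 mm over the pocket floor instead of 40, so its lower end rests on the nest plate about 2–3 mm too far downhill. I will grip it again, draw it uphill a few mm and lower it.

```bash
cat >> m5.py <<'E'
print('---')
W=lambda p:pk+R2@(np.array(p)/1000)
s,M=tool()
for n,p in [('grip',(-1.2,-1.2,41.4)),('uphill',(3,-0.5,41.4)),('final',(1,-0.3,34.5))]:
    t=W(p)+.018*M[:,0];print(n,'TCP',np.round(t,4),'delta cm',np.round(100*(t-s['position']),2))
E
python3 m5.py | sed -n '/---/,$p'
```

```text
---
grip TCP [0.5586 0.1065 0.1584] delta cm [-2.6  13.1  -9.28]
uphill TCP [0.5569 0.11   0.1601] delta cm [-2.77 13.45 -9.11]
final TCP [0.5564 0.1109 0.153 ] delta cm [-2.81 13.54 -9.82]
```

>>> carry_out --motion '[{"fingers":0.7,"tx":-0.9,"ty":4.5,"tz":0,"yaw":0},{"fingers":0.7,"tx":-0.9,"ty":4.5,"tz":-1,"yaw":0},{"fingers":0.7,"tx":-0.8,"ty":4.1,"tz":-1,"yaw":-0.005},{"fingers":0.7,"tx":0,"ty":0,"tz":0,"yaw":0}]'

```text
t: 17.52
position: [0.5579, 0.1155, 0.236]
tool_rot: [0.731, 1.532, -0.572]
force: [0.4, -1.3, 0.7]
gripper_width: 0.847
```

```bash
cat > q.py <<'E'
import sys
from h import *
s,M=tool();print(s['t'],s['position'],s['force'],s['torque'],round(s['gripper_width'],4),'jaw',np.degrees(np.arctan2(M[1,1],M[0,1])))
print('need cm',np.round((np.array(list(map(float,sys.argv[1:4])))-s['position'])*100,2))
E
python3 q.py .5586 .1065 .1584
```

```text
17.525 [0.55794633 0.11549053 0.23601895] [ 0.37931726 -1.28061665  0.71506794] [-0.05627999  0.07540435  0.04169343] 0.8468 jaw 15.352501197570678
need cm [ 0.07 -0.9  -7.76]
```

>>> carry_out --motion '[{"fingers":0.7,"tx":0.1,"ty":-0.9,"tz":-1,"yaw":0},{"fingers":0.7,"tx":0,"ty":0,"tz":-3,"yaw":0},{"fingers":0.7,"tx":0,"ty":0,"tz":-2,"yaw":0},{"fingers":0.7,"tx":0,"ty":0,"tz":0,"yaw":0}]'

```text
t: 18.02
position: [0.5601, 0.1033, 0.1764]
tool_rot: [0.794, 1.529, -0.511]
force: [-0.3, -0.1, -0.3]
gripper_width: 0.85
```

```bash
python3 q.py .5586 .1065 .1584
```

```text
18.025 [0.5601458  0.10330973 0.17636661] [-0.32599458 -0.09235505 -0.27503925] [ 0.03723827  0.05445765 -0.05525605] 0.8501 jaw 15.259346810312094
need cm [-0.15  0.32 -1.8 ]
```

>>> carry_out --motion '[{"fingers":0.7,"tx":-0.15,"ty":0.35,"tz":-1.0,"yaw":0},{"fingers":0.7,"tx":0,"ty":0,"tz":-0.8,"yaw":0},{"fingers":0.7,"tx":0,"ty":0,"tz":0,"yaw":0}]'

```text
t: 18.4
position: [0.5595, 0.1061, 0.1589]
tool_rot: [0.83, 1.528, -0.476]
force: [0.1, -0.4, 0.9]
gripper_width: 0.848
```

```bash
python3 q.py .5586 .1065 .1584; python3 vv.py 26
```

```text
18.4 [0.55945182 0.10608984 0.15886459] [ 0.13044065 -0.37836634  0.94522694] [-0.06988989  0.11449061  0.04053294] 0.8484 jaw 15.183747370562754
need cm [-0.09  0.04 -0.05]
18.4 [0.55945182 0.10608984 0.15886459] [ 0.13044065 -0.37836634  0.94522694] 0.8483835817422132
[[ 0.0384  0.9646  0.2609]
 [-0.0198  0.2618 -0.9649]
 [-0.9991  0.0319  0.0292]]
```

View pics/w26.png

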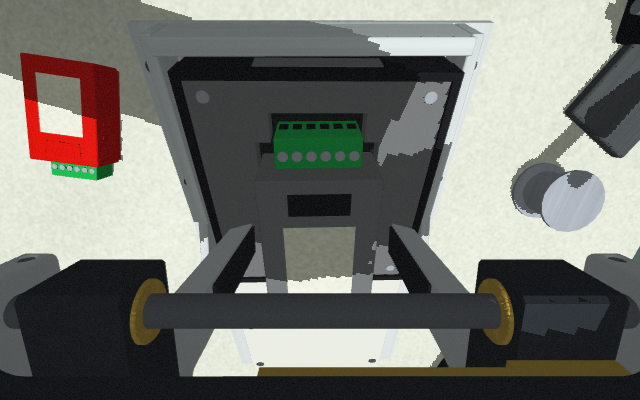

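>>> carry_out --motion '[{"fingers":-1,"tx":-0.1,"ty":0,"tz":0,"yaw":0},{"fingers":-1,"tx":0,"ty":0,"tz":0,"yaw":0},{"fingers":-1,"tx":0,"ty":0,"tz":0,"yaw":0}]' --grip_force 8

```text
t: 18.82
position: [0.5588, 0.1062, 0.1598]
tool_rot: [0.85, 1.527, -0.456]
force: [0.5, -0.1, -0.8]
gripper_width: 0.643
```

```bash
python3 q.py .5569 .110 .1601
```

```text
18.825 [0.55882391 0.1061624  0.15980175] [ 0.47800223 -0.05208118 -0.80919403] [-0.09905062  0.0581343   0.02288523] 0.6434 jaw 15.190470637542333
need cm [-0.19  0.38  0.03]
```

>>> carry_out --motion '[{"fingers":-1,"tx":-0.15,"ty":0.4,"tz":0.15,"yaw":0},{"fingers":-1,"tx":-0.05,"ty":0.2,"tz":0,"yaw":0},{"fingers":-1,"tx":0,"ty":0,"tz":0,"yaw":0}]'

```text
t: 19.2
position: [0.5566, 0.1125, 0.1614]
tool_rot: [0.845, 1.527, -0.461]
force: [-0.0, -0.8, -1.7]
gripper_width: 0.644
```

```bash
python3 q.py .5569 .110 .1601; python3 vv.py 27
```

```text
19.2 [0.55663697 0.11250975 0.16139106] [-0.00511652 -0.83855048 -1.74618217] [-0.13935644  0.05393753 -0.04063854] 0.6444 jaw 15.188999084054593
need cm [ 0.03 -0.25 -0.13]
19.2 [0.55663697 0.11250975 0.16139106] [-0.00511652 -0.83855048 -1.74618217] 0.6443921938028205
[[ 0.0395  0.9645  0.261 ]
 [-0.0196  0.2619 -0.9649]
 [-0.999   0.033   0.0293]]
```

View pics/w27.png

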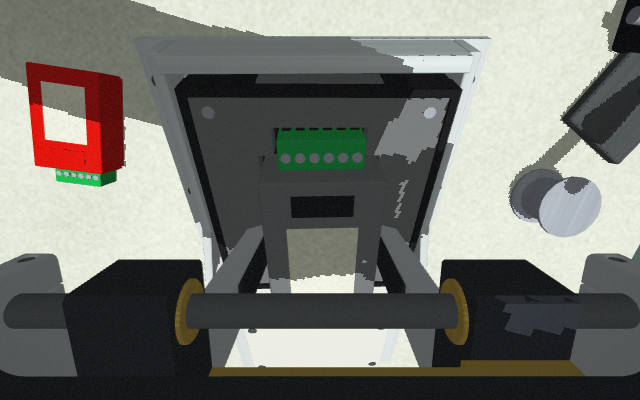

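>>> carry_out --motion '[{"fingers":-1,"tx":-0.05,"ty":0,"tz":-0.3,"yaw":0},{"fingers":-1,"tx":0,"ty":0,"tz":-0.2,"yaw":0},{"fingers":-1,"tx":0,"ty":0,"tz":0,"yaw":0}]'

```text
t: 19.62
position: [0.5562, 0.112, 0.1561]
tool_rot: [0.841, 1.526, -0.466]
force: [0.9, -0.9, -0.9]
gripper_width: 0.64
```

```bash
python3 q.py .5564 .1109 .1530
```

```text
19.625 [0.55618273 0.11203957 0.15608882] [ 0.89735    -0.91395694 -0.9277673 ] [-0.25789785  0.09104044 -0.03353367] 0.6397 jaw 15.166342276305338
need cm [ 0.02 -0.11 -0.31]
```

>>> carry_out --motion '[{"fingers":-1,"tx":0,"ty":0,"tz":-0.25,"yaw":0},{"fingers":-1,"tx":0,"ty":0,"tz":-0.15,"yaw":0},{"fingers":-1,"tx":0,"ty":0,"tz":0,"yaw":0}]'

```text
t: 20.0
position: [0.5568, 0.1123, 0.1532]
tool_rot: [0.875, 1.526, -0.432]
force: [-1.5, -0.8, -1.2]
gripper_width: 0.638
```

```bash
python3 q.py .5564 .1109 .1530; python3 vv.py 28
```

```text
20.0 [0.55682056 0.11230932 0.15316223] [-1.45619989 -0.79454665 -1.21323467] [-0.41116208  0.22166618 -0.01375967] 0.6384 jaw 15.175788759849732
need cm [-0.04 -0.14 -0.02]
20.0 [0.55682056 0.11230932 0.15316223] [-1.45619989 -0.79454665 -1.21323467] 0.6384298299612536
[[ 0.0408  0.9646  0.2607]
 [-0.0188  0.2616 -0.965 ]
 [-0.999   0.0345  0.0288]]
```

View pics/w28.png

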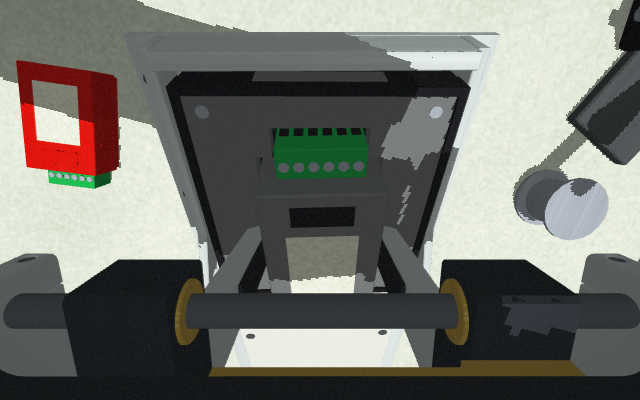

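```bash
cat > m6.py <<'E'
import io,contextlib,sys
with contextlib.redirect_stdout(io.StringIO()): exec(open('m4.py').read())
Q=ld(sys.argv[1]);pk=o2+R2@[-.008,0,.022]
def feats(cx,cy,cz,th):
    t=np.radians(th);Rp=np.array([[np.cos(t),0,np.sin(t)],[0,1,0],[-np.sin(t),0,np.cos(t)]])
    return {k:np.round(proj(Q,pk+R2@(np.array([cx,cy,cz])/1000+Rp@(np.array(p)/1000-[0,0,.02]))),0) for k,p in dict(winU=(38.3,15,40),winUR=(38.3,-15,40),winD=(25.2,15,40),winDR=(25.2,-15,40),labUL=(18,18,40),labUR=(18,-18,40),labDL=(-32,18,40),upL=(45,30,40),upR=(45,-30,40),noseTipL=(61,21,28),noseTipR=(61,-21,28),noseBaseL=(45,21,28)).items()}
a=feats(0,0,20,0);b=feats(-3.2,-1.2,27,8);d=feats(0,0,23.5,4)
for k in a:print(k,'seated',a[k],'half 4deg',d[k],'hung',b[k])
E
python3 m6.py w28.npz; python3 -c "
from h import *
b=cv2.imread('pics/w28.png')
g=lambda x:np.clip(255*(x/255.)**.5,0,255).astype('uint8')
crop(g(b),240,110,400,300,3,'c_w28.png')"
```

```text
winU seated [288. 206.] half 4deg [288. 205.] hung [290. 210.]
winUR seated [354. 206.] half 4deg [354. 205.] hung [357. 209.]
winD seated [289. 227.] half 4deg [289. 227.] hung [292. 233.]
winDR seated [352. 226.] half 4deg [352. 227.] hung [355. 232.]
labUL seated [284. 237.] half 4deg [283. 239.] hung [286. 245.]
labUR seated [357. 237.] half 4deg [357. 238.] hung [360. 244.]
labDL seated [289. 296.] half 4deg [288. 303.] hung [290. 313.]
upL seated [253. 195.] half 4deg [252. 193.] hung [256. 197.]
upR seated [389. 194.] half 4deg [389. 192.] hung [391. 196.]
noseTipL seated [273. 149.] half 4deg [273. 147.] hung [276. 152.]
noseTipR seated [368. 149.] half 4deg [368. 147.] hung [370. 152.]
noseBaseL seated [276. 179.] half 4deg [275. 178.] hung [278. 184.]
```

View pics/c_w28.png

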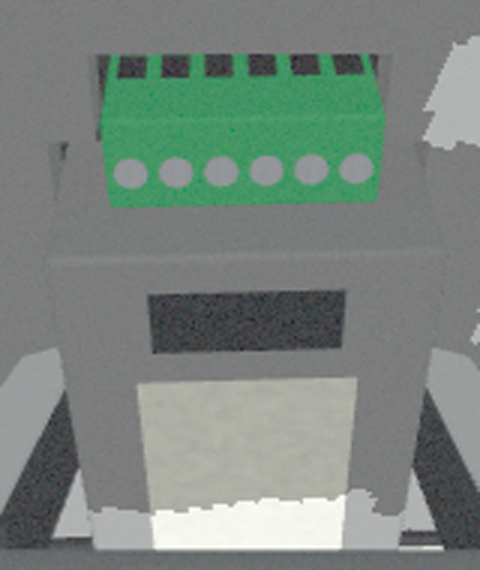

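The window in w28, at about (289,208) to (355,207), and the label top at row 237 match the seated prediction to 1–2 px. I release gently.

>>> carry_out --motion '[{"fingers":-1,"tx":0,"ty":0,"tz":-0.1,"yaw":0},{"fingers":-1,"tx":0,"ty":0,"tz":0,"yaw":0}]' --grip_force 3

```text
t: 20.3
position: [0.5568, 0.1125, 0.1522]
tool_rot: [0.879, 1.526, -0.427]
force: [-0.6, -1.3, 0.2]
gripper_width: 0.644
```

>>> carry_out --motion '[{"fingers":0.35,"tx":0,"ty":0,"tz":0,"yaw":0},{"fingers":0.45,"tx":0,"ty":0,"tz":0,"yaw":0},{"fingers":0.5,"tx":0,"ty":0,"tz":0.1,"yaw":0}]'

```text
t: 20.68
position: [0.5578, 0.1127, 0.1536]
tool_rot: [0.904, 1.524, -0.403]
force: [-0.0, -0.1, 0.5]
gripper_width: 0.746
```

```bash
python3 q.py .5564 .1109 .1530
```

```text
20.675 [0.55781388 0.11271723 0.15356178] [-0.02464304 -0.10957361  0.50489026] [-0.1127143   0.00539236 -0.01217784] 0.7463 jaw 15.193382997212533
need cm [-0.14 -0.18 -0.06]
```

>>> carry_out --motion '[{"fingers":0.5,"tx":-0.1,"ty":0,"tz":1,"yaw":0},{"fingers":0.5,"tx":0,"ty":0,"tz":3,"yaw":0},{"fingers":0.5,"tx":0,"ty":0,"tz":5,"yaw":0},{"fingers":0.7,"tx":0.6,"ty":-3,"tz":4,"yaw":0},{"fingers":1,"tx":0.8,"ty":-4,"tz":2,"yaw":0}]'

```text
t: 21.3
position: [0.5677, 0.0437, 0.3084]
tool_rot: [0.838, 1.529, -0.463]
force: [0.4, -0.5, 0.1]
gripper_width: 0.924
```

```bash
python3 vv.py 29;python3 -c "
from h import *
b=cv2.imread('pics/w29.png')
g=lambda x:np.clip(255*(x/255.)**.5,0,255).astype('uint8')
crop(g(b),230,0,420,190,4,'c_w29.png');
c,im=shot('side','s29.png');crop(g(im),270,100,370,200,5,'c_s29.png')"
```

```text
21.3 [0.56771103 0.04372295 0.30839328] [ 0.40398273 -0.46523094  0.06715435] 0.923643613865352
[[ 0.0378  0.9633  0.2659]
 [-0.0189  0.2667 -0.9636]
 [-0.9991  0.0314  0.0283]]
```

View pics/c_w29.png

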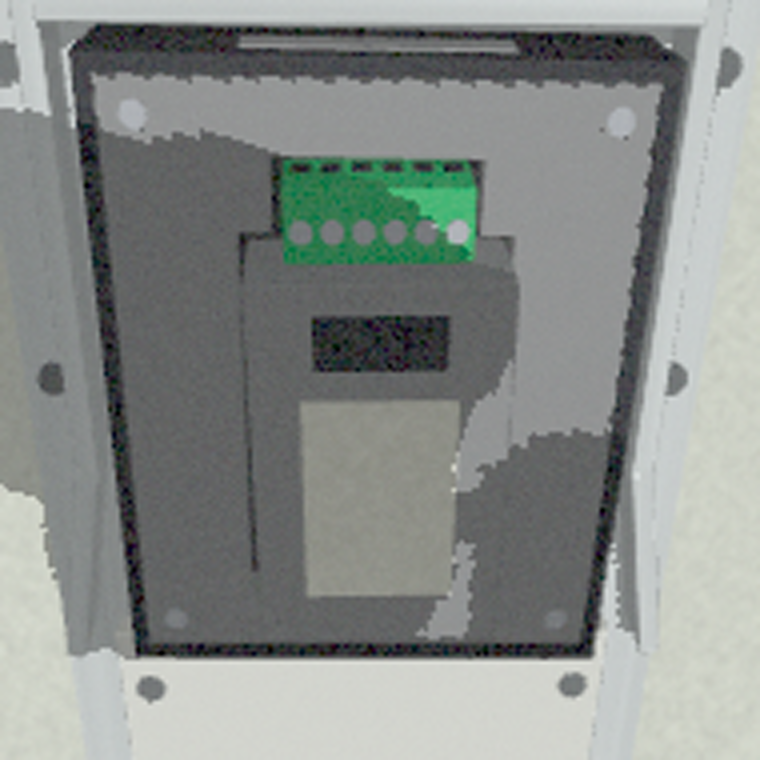

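View pics/c_s29.png

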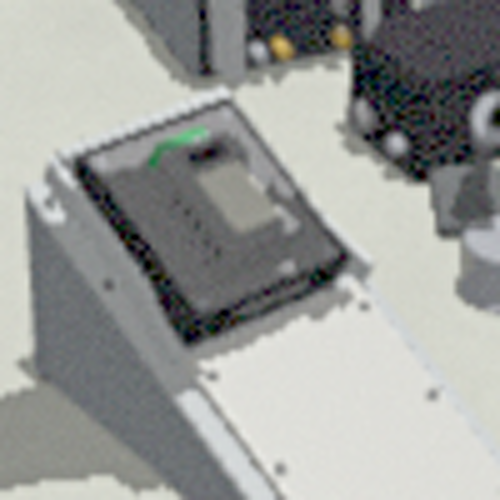

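>>> carry_out --motion '[{"fingers":1,"tx":1.0,"ty":-3,"tz":1,"yaw":0},{"fingers":1,"tx":0.4,"ty":-1.5,"tz":2,"yaw":0},{"fingers":1,"tx":0,"ty":0,"tz":0,"yaw":0}]'

```text
t: 21.78
position: [0.5816, -0.0059, 0.34]
tool_rot: [0.848, 1.528, -0.46]
force: [-0.3, -0.1, -0.8]
gripper_width: 1.003
```

```bash
python3 vv.py 30;python3 -c "
from h import *
b=cv2.imread('pics/w30.png')
g=lambda x:np.clip(255*(x/255.)**.5,0,255).astype('uint8')
crop(g(b),230,0,420,150,4,'c_w30.png')"; python3 m6.py w29.npz; python3 m6.py w30.npz
```

```text
21.775 [ 0.58157137 -0.00592054  0.34001398] [-0.2922198  -0.1093991  -0.77574035] 1.002942154360613
[[ 0.0383  0.9651  0.259 ]
 [-0.019   0.2598 -0.9655]
 [-0.9991  0.0321  0.0283]]
winU seated [307.  78.] half 4deg [307.  77.] hung [309.  79.]
winUR seated [342.  78.] half 4deg [342.  77.] hung [343.  80.]
winD seated [307.  93.] half 4deg [307.  92.] hung [309.  95.]
winDR seated [341.  93.] half 4deg [341.  92.] hung [343.  95.]
labUL seated [304. 101.] half 4deg [304. 100.] hung [306. 103.]
labUR seated [344. 101.] half 4deg [344. 100.] hung [346. 103.]
labDL seated [305. 149.] half 4deg [305. 150.] hung [306. 155.]
upL seated [290.  70.] half 4deg [290.  68.] hung [291.  71.]
upR seated [360.  71.] half 4deg [360.  69.] hung [361.  72.]
noseTipL seated [300.  46.] half 4deg [300.  45.] hung [302.  49.]
noseTipR seated [349.  47.] half 4deg [349.  46.] hung [350.  49.]
noseBaseL seated [301.  65.] half 4deg [301.  65.] hung [302.  69.]
winU seated [306.  22.] half 4deg [306.  20.] hung [307.  23.]
winUR seated [338.  22.] half 4deg [338.  20.] hung [340.  23.]
winD seated [306.  37.] half 4deg [306.  36.] hung [307.  39.]
winDR seated [338.  37.] half 4deg [338.  36.] hung [339.  39.]
labUL seated [303.  45.] half 4deg [303.  45.] hung [304.  47.]
labUR seated [340.  46.] half 4deg [341.  45.] hung [342.  48.]
labDL seated [304.  96.] half 4deg [304.  97.] hung [305. 101.]
upL seated [289.  13.] half 4deg [289.  12.] hung [290.  14.]
upR seated [355.  14.] half 4deg [355.  12.] hung [356.  15.]
noseTipL seated [299.  -9.] half 4deg [299. -10.] hung [300.  -6.]
noseTipR seated [345.  -9.] half 4deg [345. -10.] hung [346.  -6.]
noseBaseL seated [299.  11.] half 4deg [299.  10.] hung [301.  14.]
```

View pics/c_w30.png

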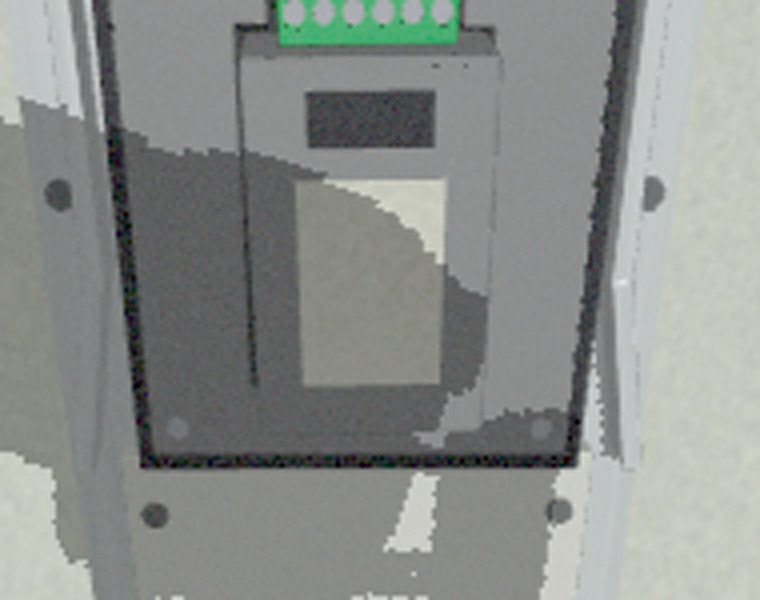

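```bash
cat > m7.py <<'E'
import io,contextlib
with contextlib.redirect_stdout(io.StringIO()): exec(open('m4.py').read())
pk=o2+R2@[-.008,0,.022];D=ld('w29.npz');E=ld('w30.npz')
f=lambda p:(230+(p[0]+.5)/4-.5,(p[1]+.5)/4-.5)
T={'winUL':((312,316),(305,91)),'winUR':((449,317),(435,91)),'winDL':((312,371),(307,147)),'winDR':((448,372),(434,148)),
'labUL':((301,402),(294,181)),'labUR':((460,402),(447,180)),'labDL':((308,596),(303,385)),'labDR':((450,597),(441,385)),'rimDL':((141,657),(142,467)),'rimDR':((593,657),(578,467))}
def onplane(c,uv,h):
    oo,dd=ray(c,uv);n=R2[:,2];t=(h-(oo-pk)@n)/(dd@n);return np.round(1000*(R2.T@(oo+dd*t-pk)),1)
for k,(x,y) in T.items():
    X,e=tri([ray(D,f(x)),ray(E,f(y))]);h=.014 if 'rim' in k else .04
    print(k,np.round(1000*(R2.T@(X-pk)),1),np.round(e,4),'on plane',onplane(D,f(x),h),onplane(E,f(y),h))
E
python3 m7.py
```

```text
winUL [37.7 14.8 40.1] [0. 0.] on plane [37.7 14.8 40. ] [37.7 14.8 40. ]
winUR [ 38.1 -15.   40.8] [0.0001 0.0001] on plane [ 37.8 -15.   40. ] [ 37.9 -15.1  40. ]
winDL [26.5 14.7 42.3] [0.0001 0.0001] on plane [25.6 14.9 40. ] [26.  14.6 40. ]
winDR [ 26.3 -15.3  41.9] [0. 0.] on plane [ 25.6 -15.5  40. ] [ 25.9 -15.4  40. ]
labUL [18.6 17.6 40.5] [0.0002 0.0002] on plane [18.4 17.4 40. ] [18.5 17.8 40. ]
labUR [ 19.2 -18.7  41.1] [0.0001 0.0001] on plane [ 18.7 -18.6  40. ] [ 18.9 -18.9  40. ]
labDL [-30.6  16.5  42.2] [0.0001 0.0001] on plane [-31.9  16.4  40. ] [-31.5  16.6  40. ]
labDR [-30.2 -19.4  43. ] [0.0003 0.0003] on plane [-32.1 -19.4  40. ] [-31.4 -19.9  40. ]
rimDL [-65.4  64.3  16.7] [0.0005 0.0005] on plane [-67.2  64.3  14. ] [-66.7  65.2  14. ]
rimDR [-66.5 -64.5  14.8] [0.0001 0.0001] on plane [-67.  -64.6  14. ] [-66.8 -64.7  14. ]
```

>>> carry_out --motion '[{"fingers":1,"tx":0.8,"ty":-3.2,"tz":-5,"yaw":0},{"fingers":1,"tx":0.8,"ty":-3,"tz":-5,"yaw":0},{"fingers":1,"tx":0.3,"ty":-1.5,"tz":-5,"yaw":0},{"fingers":1,"tx":0,"ty":0,"tz":0,"yaw":0}]'

```text
t: 22.32
position: [0.5982, -0.078, 0.1821]
tool_rot: [0.845, 1.533, -0.456]
force: [-0.0, -0.1, 1.0]
gripper_width: 1.001
```

```bash
python3 vv.py 31;python3 -c "
from h import *
b=cv2.imread('pics/w31.png')
g=lambda x:np.clip(255*(x/255.)**.5,0,255).astype('uint8')
crop(g(b),210,0,430,130,3.6,'c_w31.png')"; python3 m6.py w31.npz
```

```text
22.325 [ 0.59822092 -0.07796572  0.18205646] [-0.04508544 -0.07329772  1.00223112] 1.0005609961454824
[[ 0.0336  0.9635  0.2658]
 [-0.0165  0.2664 -0.9637]
 [-0.9993  0.028   0.0248]]
winU seated [ 308. -304.] half 4deg [ 308. -311.] hung [ 311. -302.]
winUR seated [ 386. -300.] half 4deg [ 386. -308.] hung [ 389. -299.]
winD seated [ 308. -247.] half 4deg [ 308. -254.] hung [ 311. -248.]
winDR seated [ 381. -244.] half 4deg [ 382. -252.] hung [ 385. -245.]
labUL seated [ 301. -219.] half 4deg [ 301. -226.] hung [ 304. -221.]
labUR seated [ 386. -216.] half 4deg [ 387. -223.] hung [ 390. -217.]
labDL seated [303. -65.] half 4deg [303. -69.] hung [305. -65.]
upL seated [ 267. -338.] half 4deg [ 266. -345.] hung [ 270. -334.]
upR seated [ 428. -330.] half 4deg [ 429. -337.] hung [ 431. -327.]
noseTipL seated [ 291. -395.] half 4deg [ 291. -396.] hung [ 295. -378.]
noseTipR seated [ 405. -389.] half 4deg [ 405. -390.] hung [ 406. -372.]
noseBaseL seated [ 293. -317.] half 4deg [ 293. -319.] hung [ 296. -306.]
```

View pics/c_w31.png

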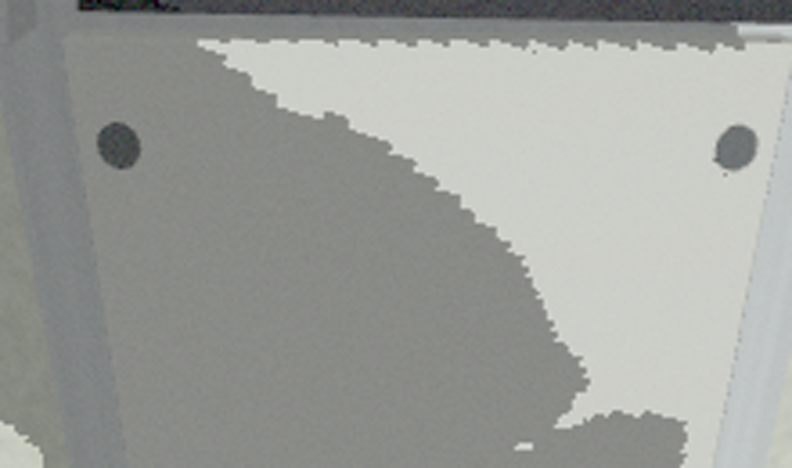

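>>> carry_out --motion '[{"fingers":1,"tx":-0.4,"ty":2,"tz":4,"yaw":0},{"fingers":1,"tx":-0.8,"ty":4,"tz":3,"yaw":0},{"fingers":1,"tx":-0.8,"ty":4,"tz":0,"yaw":0},{"fingers":1,"tx":-0.7,"ty":2.5,"tz":0,"yaw":0},{"fingers":1,"tx":0,"ty":0,"tz":0,"yaw":0}]'

```text
t: 23.0
position: [0.573, 0.0578, 0.2676]
tool_rot: [1.066, 1.522, -0.229]
force: [0.9, -0.6, 0.3]
gripper_width: 1.001
```

```bash
python3 vv.py 32;python3 -c "
from h import *
b=cv2.imread('pics/w32.png')
g=lambda x:np.clip(255*(x/255.)**.5,0,255).astype('uint8')
crop(g(b),220,60,420,270,3.5,'c_w32.png')"; python3 m6.py w32.npz
```

```text
23.0 [0.57295536 0.05776126 0.26763752] [ 0.93899559 -0.6038293   0.26610307] 1.0008600942757018
[[ 0.0478  0.9612  0.2716]
 [-0.0112  0.2724 -0.9621]
 [-0.9988  0.043   0.0238]]
winU seated [295.  90.] half 4deg [295.  89.] hung [296.  92.]
winUR seated [335.  91.] half 4deg [335.  89.] hung [336.  92.]
winD seated [295. 107.] half 4deg [295. 106.] hung [297. 109.]
winDR seated [334. 107.] half 4deg [334. 106.] hung [335. 110.]
labUL seated [292. 115.] half 4deg [291. 115.] hung [293. 118.]
labUR seated [337. 116.] half 4deg [337. 116.] hung [339. 119.]
labDL seated [293. 168.] half 4deg [293. 170.] hung [294. 175.]
upL seated [274.  81.] half 4deg [274.  79.] hung [276.  82.]
upR seated [355.  82.] half 4deg [355.  81.] hung [357.  84.]
noseTipL seated [286.  53.] half 4deg [286.  53.] hung [288.  57.]
noseTipR seated [343.  55.] half 4deg [343.  54.] hung [344.  58.]
noseBaseL seated [287.  76.] half 4deg [287.  75.] hung [289.  79.]
```

View pics/c_w32.png

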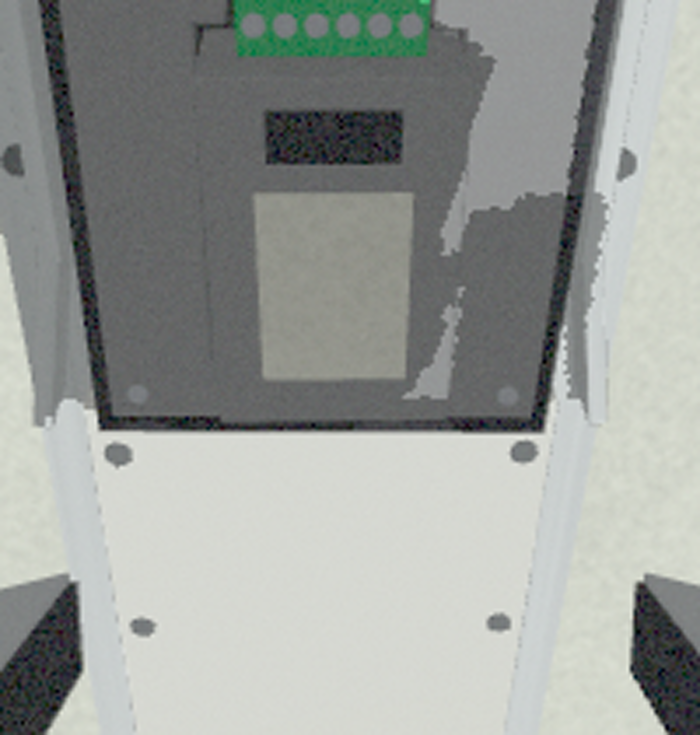

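```bash
cat >> m7.py <<'E'
print('--- 3 view')
G=ld('w32.npz');g=lambda p:(220+(p[0]+.5)/3.5-.5,60+(p[1]+.5)/3.5-.5)
T3={'winUL':((312,316),(305,91),(265,110)),'winUR':((449,317),(435,91),(402,110)),'winDL':((312,371),(307,147),(267,163)),'winDR':((448,372),(434,148),(402,164)),
'labUL':((301,402),(294,181),(254,193)),'labUR':((460,402),(447,180),(413,193)),'labDL':((308,596),(303,385),(263,380)),'labDR':((450,597),(441,385),(406,379)),
'rivL':((176,619),(178,428),(138,394)),'rivR':((556,618),(541,428),(507,395)),'rimDL':((141,657),(142,467),(100,430)),'rimDR':((593,657),(578,467),(543,430))}
W3={}
for k,(x,y,z) in T3.items():
    X,e=tri([ray(D,f(x)),ray(E,f(y)),ray(G,g(z))]);W3[k]=1000*(R2.T@(X-pk));print(k,np.round(W3[k],1),np.round(e,4))
A_=np.array([W3[k] for k in W3 if k[:3] in('win','lab')])
c_=np.linalg.lstsq(np.c_[A_[:,:2],np.ones(len(A_))],A_[:,2],rcond=None)[0];print('slope x,y deg',np.degrees(c_[:2]),'h at 0',c_[2])
E
python3 m7.py | sed -n '/---/,$p'
```

```text
--- 3 view
winUL [37.8 14.7 40.5] [0.0001 0.0001 0.0002]
winUR [ 37.9 -15.   39.9] [0.0001 0.0001 0.0001]
winDL [26.3 14.6 41.6] [0.0003 0.0001 0.0002]
winDR [ 26.1 -15.4  40.9] [0.0001 0.0001 0.0002]
labUL [18.5 17.6 40.1] [0.0002 0.0002 0.0001]
labUR [ 18.9 -18.7  40.1] [0.0001 0.0002 0.0002]
labDL [-30.5  16.5  42.4] [0.0002 0.0001 0.0001]
labDR [-31.1 -19.6  41.1] [0.0004 0.0002 0.0002]
rivL [-54.8  53.5  13.6] [0.0001 0.0001 0.0001]
rivR [-55.4 -52.7  12.1] [0.0002 0.     0.0002]
rimDL [-65.4  64.5  16.7] [0.0007 0.0003 0.0004]
rimDR [-67.1 -64.6  13.5] [0.0002 0.0002 0.0003]
slope x,y deg [-1.14153737  1.11764922] h at 0 41.095818893227595
```

>>> carry_out --motion '[{"fingers":1,"tx":-2,"ty":-4,"tz":5,"yaw":0},{"fingers":1,"tx":-4,"ty":-4,"tz":3,"yaw":0},{"fingers":1,"tx":-4,"ty":-4,"tz":2,"yaw":0},{"fingers":1,"tx":-3,"ty":-3,"tz":0,"yaw":0},{"fingers":1,"tx":0,"ty":0,"tz":0,"yaw":0}]'

```text
t: 23.68
position: [0.441, -0.0986, 0.3703]
tool_rot: [1.113, 1.516, -0.189]
force: [0.8, 0.3, 0.4]
gripper_width: 1.001
```

Run:
```python
from h import *
s,M=tool();print(s['t'],s['position'],s['force'])
g=lambda x:np.clip(255*(x/255.)**.7,0,255).astype('uint8')
c,im=shot('top','t33.png');c,im2=shot('side','s33.png');crop(g(im2),260,100,360,200,6,'c_s33.png')
```

```text
23.675 [ 0.44101999 -0.09859614  0.37029849] [0.77630557 0.2769882  0.42925388]
```

View pics/t33.png

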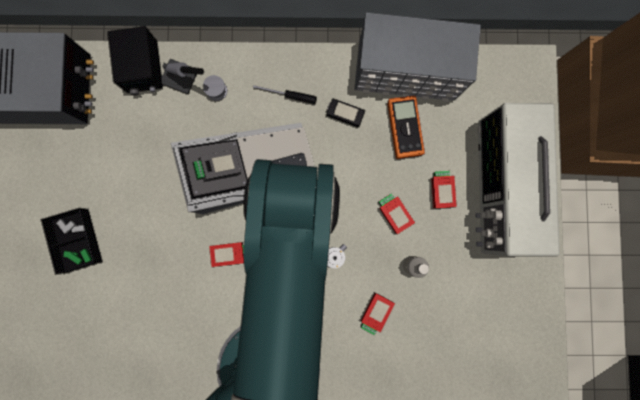

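View pics/c_s33.png

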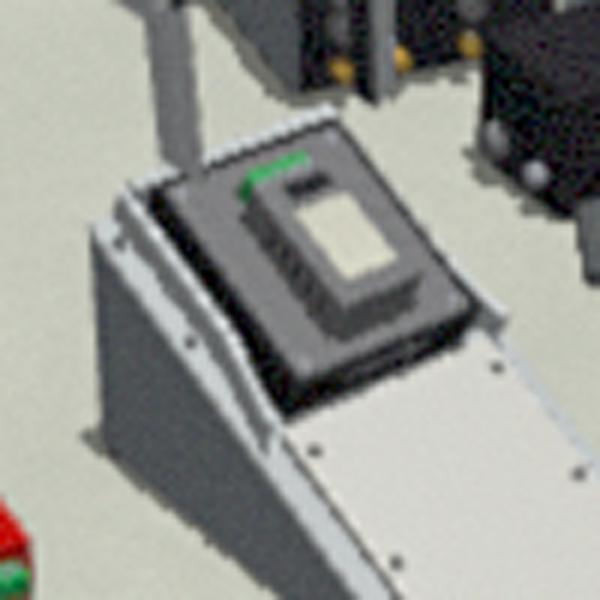

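The side view now shows the module parallel to the crate top with its nose uphill. In the top view the visible bystanders are at their starting pixels. I hand in.

```bash
python3 -c "
from plant import sign_off
print(sign_off())"
```

```text
the job is handed in; nothing more can be done
None
```

The job is handed in at about 24 s: the crate is docked behind the lip, and the module is in its pocket, nose uphill and released. No verdict was reported.

- **Crate:** I pushed it up the slide plate with both open fingertips until it reached the head stop, then backed off. Three wrist views put it at a 24.0° slope, with its centre at x ≈ 79 mm of the stand and its underside at deck height.
- **Module, first try (failed):** The lower end caught on the edge of the pocket. The check showed it about 13 mm high and tilted about 8°.
- **Module, second try:** I gripped it again lightly, drew it about 6 mm uphill, lowered it and let go. Measured wrist forces during the placing stayed at about 3 N or less.
- **Last checks:** The module's top is 40–42 mm above the pocket floor, where 40 is expected. It is within about 1 mm in x and y, and about 1° off square. The measured tilt of about 1.1° matches the error seen on the crate's own rivets and rim, so I judge it flat. I had no sharper test: a low view of its lower end fell outside the picture.
- **Bystanders:** In the last top view they look unmoved. The arm was clear of everything.

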